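Gap the split collars for laser welding and book the job with the code scanner

TASK

Book the collar job on, set the slit gaps for welding, and book it off. First hold the yellow scanner steady for at least a second with its window square to the green-edged code label on the job-card stand and about 10 cm from it; then push one red-handled gap blade fully home (shoulders down on the ring) into the slit of every split collar on the bench, leaving spare blades in their rack. When all the gaps are set, scan the orange-edged label in the same way, stand the scanner back upright in its charging pad, and leave the spray can, the flanges and the red magnet where they are.

Things in the scene. Friction and masses are not known exactly. Their poses are not given: they have to be found in the camera images.
- scanner: Loose 280 g cordless scanner standing on its foot in the pad. Origin: centre of the foot's underside; x ahead, z up. Black foot 78 x 60 x 18 mm, handle 36 x 32 up to z 109; yellow head 72 long, 46 wide (y), 40 deep, centre (10, 0, 125), pitched 45 deg nose-down, z 85 to 165 mm. Grip the head across y (flat upright sides) from straight above at (6, 0, 138): it then looks 45 deg down ahead.
- scanner_window (a point): Middle of the dark red window on the scanner's nose, at (36.2, 0, 98.8) mm in the scanner's frame. Its own x axis is the line of sight, out of the window, 45 degrees below the scanner's x; y is the scanner's y.
- pad: Black charging pad, fixed: a shallow tray for the scanner's foot, inside 94 (x) x 76 (y) mm, floor at 4 mm, rim 10 mm high, a bar 14 mm high outside its +x end. Origin: centre of the underside, on the bench; z up. At the start the scanner stands about in its middle, facing along the pad's x; either way round will do when it is put back.
- stand: Sloping aluminium job-card stand, fixed, 230 mm wide (y), 130 mm deep. Origin: centre of the base on the bench; z up. Its face looks towards -x and up, 35 degrees from level: low edge (about 35 mm high with its lip) at x = -60 mm, high edge about 100 mm at x = +54 mm.
- label_start (a point): Middle of the green-edged code label (84 x 62 mm) on the stand, at (-4.5, 56, 61.5) mm in the stand's frame. Its z axis points straight out of the label (35 degrees from vertical towards the stand's -x); its y is the stand's y.
- label_finish (a point): Middle of the orange-edged code label (84 x 62 mm) on the stand, at (-4.5, -56, 61.5) mm in the stand's frame. Axes as for label_start.
- rack: Blue blade rack, fixed, 48 (x) x 250 (y) x 30 mm high, with four slots through it in a row at y = -90, -30, 30, 90 mm, each 23 mm along y and 9 mm along x. Origin: centre of the underside; top at z = 30 mm. At the start a blade stands in every slot, shoulders on the rack's top, its width along the row.
- blade1: Loose 110 g gap blade; all four are alike, any fits any collar. Red grip 36 (x) x 16 (y) mm, z 0 to 50; below it a flat steel blade 20 wide (x), 6 thick (y), down to z = -25, the last 8 mm tapering to 16 x 3. Origin: centre of the shoulder (underside of the grip), z up. A half turn about z changes nothing. Grip across y, about 30 mm above the origin.
- blade2: Loose 110 g gap blade; all four are alike, any fits any collar. Red grip 36 (x) x 16 (y) mm, z 0 to 50; below it a flat steel blade 20 wide (x), 6 thick (y), down to z = -25, the last 8 mm tapering to 16 x 3. Origin: centre of the shoulder (underside of the grip), z up. A half turn about z changes nothing. Grip across y, about 30 mm above the origin.
- blade3: Loose 110 g gap blade; all four are alike, any fits any collar. Red grip 36 (x) x 16 (y) mm, z 0 to 50; below it a flat steel blade 20 wide (x), 6 thick (y), down to z = -25, the last 8 mm tapering to 16 x 3. Origin: centre of the shoulder (underside of the grip), z up. A half turn about z changes nothing. Grip across y, about 30 mm above the origin.
- blade4: Loose 110 g gap blade; all four are alike, any fits any collar. Red grip 36 (x) x 16 (y) mm, z 0 to 50; below it a flat steel blade 20 wide (x), 6 thick (y), down to z = -25, the last 8 mm tapering to 16 x 3. Origin: centre of the shoulder (underside of the grip), z up. A half turn about z changes nothing. Grip across y, about 30 mm above the origin.
- collar1: Loose 550 g split collar flat on the bench, or absent (3 or 4 present): ivory ring, 104 mm outside, 52 bore, 30 high. Origin: centre of the underside; z up. A radial slit through the wall on its -x side, 8 mm wide (y), 2 mm chamfers on top, x -26 to -52. Blade home: width along the slit, mid-wall, shoulder on the ring's top, blade origin about (-39, 0, 30) mm.
- collar2: Loose 550 g split collar flat on the bench, or absent (3 or 4 present): ivory ring, 104 mm outside, 52 bore, 30 high. Origin: centre of the underside; z up. A radial slit through the wall on its -x side, 8 mm wide (y), 2 mm chamfers on top, x -26 to -52. Blade home: width along the slit, mid-wall, shoulder on the ring's top, blade origin about (-39, 0, 30) mm.
- collar3: Loose 550 g split collar flat on the bench, or absent (3 or 4 present): ivory ring, 104 mm outside, 52 bore, 30 high. Origin: centre of the underside; z up. A radial slit through the wall on its -x side, 8 mm wide (y), 2 mm chamfers on top, x -26 to -52. Blade home: width along the slit, mid-wall, shoulder on the ring's top, blade origin about (-39, 0, 30) mm.
- collar4: Loose 550 g split collar flat on the bench, or absent (3 or 4 present): ivory ring, 104 mm outside, 52 bore, 30 high. Origin: centre of the underside; z up. A radial slit through the wall on its -x side, 8 mm wide (y), 2 mm chamfers on top, x -26 to -52. Blade home: width along the slit, mid-wall, shoulder on the ring's top, blade origin about (-39, 0, 30) mm.
- collar1_slit (a point): Middle of collar1's slit, level with the ring's top face: (-39, 0, 30) mm in the collar's frame, with the collar's axes (x along the slit).
- collar2_slit (a point): Middle of collar2's slit, level with the ring's top face: (-39, 0, 30) mm in the collar's frame, with the collar's axes (x along the slit).
- collar3_slit (a point): Middle of collar3's slit, level with the ring's top face: (-39, 0, 30) mm in the collar's frame, with the collar's axes (x along the slit).
- collar4_slit (a point): Middle of collar4's slit, level with the ring's top face: (-39, 0, 30) mm in the collar's frame, with the collar's axes (x along the slit).
- spray_can: Bystander: loose green-labelled spray can, 58 mm across, 155 mm high, standing. Origin: centre of the underside.
- flanges: Bystander: two black flange discs, one on the other, loose, 96 mm across, 24 mm high. Origin: centre of the underside.
- weld_magnet: Bystander: red arrow-shaped welding magnet, loose, about 110 x 80 x 18 mm, lying flat. Origin: underside, near its middle.
There are look-alikes about, which are no part of the job. Leave any pink look-alike of the collar4 alone. What is shaped like the blade3 but black or blue is not meant.

How it is judged:
On the way, in this order (a step that is already met when the one before it is completed fails the run):
1. the held scanner is aimed at the green-edged label, square (within about 25 degrees), 50 to 160 mm away, the line of sight within 20 mm of its middle, held steady for a second (x of label_start in the frame of scanner_window between 0.05 and 0.16 m and y of label_start in the frame of scanner_window between -0.02 and 0.02 m and z of label_start in the frame of scanner_window between -0.02 and 0.02 m and angle between the x axis of scanner_window and the z axis of label_start, either way round below 0.45 rad and linear speed of scanner below 0.02 m/s and angular speed of scanner below 0.15 rad/s and contact force between the fingers and scanner above 1 N), for 1 s.
2. every collar on the bench has a gap blade home in its slit, let go (((height (world z) of blade1 between 0.0275 and 0.0325 m and horizontal distance between blade1 and collar1_slit below 0.008 m and angle between the x axis of blade1 and the x axis of collar1, either way round below 0.15 rad and angle between blade1's own z axis and vertical below 0.08 rad) or (height (world z) of blade2 between 0.0275 and 0.0325 m and horizontal distance between blade2 and collar1_slit below 0.008 m and angle between the x axis of blade2 and the x axis of collar1, either way round below 0.15 rad and angle between blade2's own z axis and vertical below 0.08 rad) or (height (world z) of blade3 between 0.0275 and 0.0325 m and horizontal distance between blade3 and collar1_slit below 0.008 m and angle between the x axis of blade3 and the x axis of collar1, either way round below 0.15 rad and angle between blade3's own z axis and vertical below 0.08 rad) or (height (world z) of blade4 between 0.0275 and 0.0325 m and horizontal distance between blade4 and collar1_slit below 0.008 m and angle between the x axis of blade4 and the x axis of collar1, either way round below 0.15 rad and angle between blade4's own z axis and vertical below 0.08 rad)) and ((height (world z) of blade1 between 0.0275 and 0.0325 m and horizontal distance between blade1 and collar2_slit below 0.008 m and angle between the x axis of blade1 and the x axis of collar2, either way round below 0.15 rad and angle between blade1's own z axis and vertical below 0.08 rad) or (height (world z) of blade2 between 0.0275 and 0.0325 m and horizontal distance between blade2 and collar2_slit below 0.008 m and angle between the x axis of blade2 and the x axis of collar2, either way round below 0.15 rad and angle between blade2's own z axis and vertical below 0.08 rad) or (height (world z) of blade3 between 0.0275 and 0.0325 m and horizontal distance between blade3 and collar2_slit below 0.008 m and angle between the x axis of blade3 and the x axis of collar2, either way round below 0.15 rad and angle between blade3's own z axis and vertical below 0.08 rad) or (height (world z) of blade4 between 0.0275 and 0.0325 m and horizontal distance between blade4 and collar2_slit below 0.008 m and angle between the x axis of blade4 and the x axis of collar2, either way round below 0.15 rad and angle between blade4's own z axis and vertical below 0.08 rad)) and ((height (world z) of blade1 between 0.0275 and 0.0325 m and horizontal distance between blade1 and collar3_slit below 0.008 m and angle between the x axis of blade1 and the x axis of collar3, either way round below 0.15 rad and angle between blade1's own z axis and vertical below 0.08 rad) or (height (world z) of blade2 between 0.0275 and 0.0325 m and horizontal distance between blade2 and collar3_slit below 0.008 m and angle between the x axis of blade2 and the x axis of collar3, either way round below 0.15 rad and angle between blade2's own z axis and vertical below 0.08 rad) or (height (world z) of blade3 between 0.0275 and 0.0325 m and horizontal distance between blade3 and collar3_slit below 0.008 m and angle between the x axis of blade3 and the x axis of collar3, either way round below 0.15 rad and angle between blade3's own z axis and vertical below 0.08 rad) or (height (world z) of blade4 between 0.0275 and 0.0325 m and horizontal distance between blade4 and collar3_slit below 0.008 m and angle between the x axis of blade4 and the x axis of collar3, either way round below 0.15 rad and angle between blade4's own z axis and vertical below 0.08 rad)) and ((height (world z) of blade1 between 0.0275 and 0.0325 m and horizontal distance between blade1 and collar4_slit below 0.008 m and angle between the x axis of blade1 and the x axis of collar4, either way round below 0.15 rad and angle between blade1's own z axis and vertical below 0.08 rad) or (height (world z) of blade2 between 0.0275 and 0.0325 m and horizontal distance between blade2 and collar4_slit below 0.008 m and angle between the x axis of blade2 and the x axis of collar4, either way round below 0.15 rad and angle between blade2's own z axis and vertical below 0.08 rad) or (height (world z) of blade3 between 0.0275 and 0.0325 m and horizontal distance between blade3 and collar4_slit below 0.008 m and angle between the x axis of blade3 and the x axis of collar4, either way round below 0.15 rad and angle between blade3's own z axis and vertical below 0.08 rad) or (height (world z) of blade4 between 0.0275 and 0.0325 m and horizontal distance between blade4 and collar4_slit below 0.008 m and angle between the x axis of blade4 and the x axis of collar4, either way round below 0.15 rad and angle between blade4's own z axis and vertical below 0.08 rad)) and contact force between the fingers and blade1 below 0.5 N and contact force between the fingers and blade2 below 0.5 N and contact force between the fingers and blade3 below 0.5 N and contact force between the fingers and blade4 below 0.5 N), for 0.3 s.
3. after that, the held scanner is aimed in the same way at the orange-edged label, held steady for a second (x of label_finish in the frame of scanner_window between 0.05 and 0.16 m and y of label_finish in the frame of scanner_window between -0.02 and 0.02 m and z of label_finish in the frame of scanner_window between -0.02 and 0.02 m and angle between the x axis of scanner_window and the z axis of label_finish, either way round below 0.45 rad and linear speed of scanner below 0.02 m/s and angular speed of scanner below 0.15 rad/s and contact force between the fingers and scanner above 1 N), for 1 s.
At the end, for the whole second after the job is handed in: A blade home in every collar (shoulder within 2.5 mm of the ring's top, upright, in line, within 8 mm of mid-wall); spare blades fully down in the rack; scanner upright in its pad, within 16 mm of the middle; bystanders within 20 mm of their starts; all at rest (((height (world z) of blade1 between 0.0275 and 0.0325 m and horizontal distance between blade1 and collar1_slit below 0.008 m and angle between the x axis of blade1 and the x axis of collar1, either way round below 0.15 rad and angle between blade1's own z axis and vertical below 0.08 rad) or (height (world z) of blade2 between 0.0275 and 0.0325 m and horizontal distance between blade2 and collar1_slit below 0.008 m and angle between the x axis of blade2 and the x axis of collar1, either way round below 0.15 rad and angle between blade2's own z axis and vertical below 0.08 rad) or (height (world z) of blade3 between 0.0275 and 0.0325 m and horizontal distance between blade3 and collar1_slit below 0.008 m and angle between the x axis of blade3 and the x axis of collar1, either way round below 0.15 rad and angle between blade3's own z axis and vertical below 0.08 rad) or (height (world z) of blade4 between 0.0275 and 0.0325 m and horizontal distance between blade4 and collar1_slit below 0.008 m and angle between the x axis of blade4 and the x axis of collar1, either way round below 0.15 rad and angle between blade4's own z axis and vertical below 0.08 rad)) and ((height (world z) of blade1 between 0.0275 and 0.0325 m and horizontal distance between blade1 and collar2_slit below 0.008 m and angle between the x axis of blade1 and the x axis of collar2, either way round below 0.15 rad and angle between blade1's own z axis and vertical below 0.08 rad) or (height (world z) of blade2 between 0.0275 and 0.0325 m and horizontal distance between blade2 and collar2_slit below 0.008 m and angle between the x axis of blade2 and the x axis of collar2, either way round below 0.15 rad and angle between blade2's own z axis and vertical below 0.08 rad) or (height (world z) of blade3 between 0.0275 and 0.0325 m and horizontal distance between blade3 and collar2_slit below 0.008 m and angle between the x axis of blade3 and the x axis of collar2, either way round below 0.15 rad and angle between blade3's own z axis and vertical below 0.08 rad) or (height (world z) of blade4 between 0.0275 and 0.0325 m and horizontal distance between blade4 and collar2_slit below 0.008 m and angle between the x axis of blade4 and the x axis of collar2, either way round below 0.15 rad and angle between blade4's own z axis and vertical below 0.08 rad)) and ((height (world z) of blade1 between 0.0275 and 0.0325 m and horizontal distance between blade1 and collar3_slit below 0.008 m and angle between the x axis of blade1 and the x axis of collar3, either way round below 0.15 rad and angle between blade1's own z axis and vertical below 0.08 rad) or (height (world z) of blade2 between 0.0275 and 0.0325 m and horizontal distance between blade2 and collar3_slit below 0.008 m and angle between the x axis of blade2 and the x axis of collar3, either way round below 0.15 rad and angle between blade2's own z axis and vertical below 0.08 rad) or (height (world z) of blade3 between 0.0275 and 0.0325 m and horizontal distance between blade3 and collar3_slit below 0.008 m and angle between the x axis of blade3 and the x axis of collar3, either way round below 0.15 rad and angle between blade3's own z axis and vertical below 0.08 rad) or (height (world z) of blade4 between 0.0275 and 0.0325 m and horizontal distance between blade4 and collar3_slit below 0.008 m and angle between the x axis of blade4 and the x axis of collar3, either way round below 0.15 rad and angle between blade4's own z axis and vertical below 0.08 rad)) and ((height (world z) of blade1 between 0.0275 and 0.0325 m and horizontal distance between blade1 and collar4_slit below 0.008 m and angle between the x axis of blade1 and the x axis of collar4, either way round below 0.15 rad and angle between blade1's own z axis and vertical below 0.08 rad) or (height (world z) of blade2 between 0.0275 and 0.0325 m and horizontal distance between blade2 and collar4_slit below 0.008 m and angle between the x axis of blade2 and the x axis of collar4, either way round below 0.15 rad and angle between blade2's own z axis and vertical below 0.08 rad) or (height (world z) of blade3 between 0.0275 and 0.0325 m and horizontal distance between blade3 and collar4_slit below 0.008 m and angle between the x axis of blade3 and the x axis of collar4, either way round below 0.15 rad and angle between blade3's own z axis and vertical below 0.08 rad) or (height (world z) of blade4 between 0.0275 and 0.0325 m and horizontal distance between blade4 and collar4_slit below 0.008 m and angle between the x axis of blade4 and the x axis of collar4, either way round below 0.15 rad and angle between blade4's own z axis and vertical below 0.08 rad)) and ((height (world z) of blade1 between 0.0275 and 0.0325 m and horizontal distance between blade1 and collar1_slit below 0.008 m and angle between the x axis of blade1 and the x axis of collar1, either way round below 0.15 rad and angle between blade1's own z axis and vertical below 0.08 rad) or (height (world z) of blade1 between 0.0275 and 0.0325 m and horizontal distance between blade1 and collar2_slit below 0.008 m and angle between the x axis of blade1 and the x axis of collar2, either way round below 0.15 rad and angle between blade1's own z axis and vertical below 0.08 rad) or (height (world z) of blade1 between 0.0275 and 0.0325 m and horizontal distance between blade1 and collar3_slit below 0.008 m and angle between the x axis of blade1 and the x axis of collar3, either way round below 0.15 rad and angle between blade1's own z axis and vertical below 0.08 rad) or (height (world z) of blade1 between 0.0275 and 0.0325 m and horizontal distance between blade1 and collar4_slit below 0.008 m and angle between the x axis of blade1 and the x axis of collar4, either way round below 0.15 rad and angle between blade1's own z axis and vertical below 0.08 rad) or (z of blade1 in the frame of rack between 0.0275 and 0.0325 m and x of blade1 in the frame of rack between -0.004 and 0.004 m and y of blade1 in the frame of rack between -0.1 and 0.1 m and angle between blade1's own z axis and vertical below 0.08 rad)) and ((height (world z) of blade2 between 0.0275 and 0.0325 m and horizontal distance between blade2 and collar1_slit below 0.008 m and angle between the x axis of blade2 and the x axis of collar1, either way round below 0.15 rad and angle between blade2's own z axis and vertical below 0.08 rad) or (height (world z) of blade2 between 0.0275 and 0.0325 m and horizontal distance between blade2 and collar2_slit below 0.008 m and angle between the x axis of blade2 and the x axis of collar2, either way round below 0.15 rad and angle between blade2's own z axis and vertical below 0.08 rad) or (height (world z) of blade2 between 0.0275 and 0.0325 m and horizontal distance between blade2 and collar3_slit below 0.008 m and angle between the x axis of blade2 and the x axis of collar3, either way round below 0.15 rad and angle between blade2's own z axis and vertical below 0.08 rad) or (height (world z) of blade2 between 0.0275 and 0.0325 m and horizontal distance between blade2 and collar4_slit below 0.008 m and angle between the x axis of blade2 and the x axis of collar4, either way round below 0.15 rad and angle between blade2's own z axis and vertical below 0.08 rad) or (z of blade2 in the frame of rack between 0.0275 and 0.0325 m and x of blade2 in the frame of rack between -0.004 and 0.004 m and y of blade2 in the frame of rack between -0.1 and 0.1 m and angle between blade2's own z axis and vertical below 0.08 rad)) and ((height (world z) of blade3 between 0.0275 and 0.0325 m and horizontal distance between blade3 and collar1_slit below 0.008 m and angle between the x axis of blade3 and the x axis of collar1, either way round below 0.15 rad and angle between blade3's own z axis and vertical below 0.08 rad) or (height (world z) of blade3 between 0.0275 and 0.0325 m and horizontal distance between blade3 and collar2_slit below 0.008 m and angle between the x axis of blade3 and the x axis of collar2, either way round below 0.15 rad and angle between blade3's own z axis and vertical below 0.08 rad) or (height (world z) of blade3 between 0.0275 and 0.0325 m and horizontal distance between blade3 and collar3_slit below 0.008 m and angle between the x axis of blade3 and the x axis of collar3, either way round below 0.15 rad and angle between blade3's own z axis and vertical below 0.08 rad) or (height (world z) of blade3 between 0.0275 and 0.0325 m and horizontal distance between blade3 and collar4_slit below 0.008 m and angle between the x axis of blade3 and the x axis of collar4, either way round below 0.15 rad and angle between blade3's own z axis and vertical below 0.08 rad) or (z of blade3 in the frame of rack between 0.0275 and 0.0325 m and x of blade3 in the frame of rack between -0.004 and 0.004 m and y of blade3 in the frame of rack between -0.1 and 0.1 m and angle between blade3's own z axis and vertical below 0.08 rad)) and ((height (world z) of blade4 between 0.0275 and 0.0325 m and horizontal distance between blade4 and collar1_slit below 0.008 m and angle between the x axis of blade4 and the x axis of collar1, either way round below 0.15 rad and angle between blade4's own z axis and vertical below 0.08 rad) or (height (world z) of blade4 between 0.0275 and 0.0325 m and horizontal distance between blade4 and collar2_slit below 0.008 m and angle between the x axis of blade4 and the x axis of collar2, either way round below 0.15 rad and angle between blade4's own z axis and vertical below 0.08 rad) or (height (world z) of blade4 between 0.0275 and 0.0325 m and horizontal distance between blade4 and collar3_slit below 0.008 m and angle between the x axis of blade4 and the x axis of collar3, either way round below 0.15 rad and angle between blade4's own z axis and vertical below 0.08 rad) or (height (world z) of blade4 between 0.0275 and 0.0325 m and horizontal distance between blade4 and collar4_slit below 0.008 m and angle between the x axis of blade4 and the x axis of collar4, either way round below 0.15 rad and angle between blade4's own z axis and vertical below 0.08 rad) or (z of blade4 in the frame of rack between 0.0275 and 0.0325 m and x of blade4 in the frame of rack between -0.004 and 0.004 m and y of blade4 in the frame of rack between -0.1 and 0.1 m and angle between blade4's own z axis and vertical below 0.08 rad)) and z of scanner in the frame of pad between 0.001 and 0.007 m and horizontal distance between scanner and pad below 0.016 m and angle between scanner's own z axis and vertical below 0.06 rad and linear speed of each of scanner, blade1, blade2, blade3, blade4 below 0.02 m/s and distance of each of spray_can, flanges, weld_magnet from where it was at the start of the episode below 0.02 m); the robot touches nothing.
It fails at once if a bystander (spray can, flanges or magnet) is moved more than 25 mm (distance of any of spray_can, flanges, weld_magnet from where it was at the start of the episode above 0.025 m).
Of collar1, collar2, collar3, collar4 only 3 to 4 are there at a start; the rules pass over those that are not, and their reading is None.
At some moment in a run one of collar1, collar2, collar3, collar4 may be knocked a few centimetres aside while the robot is not near it.
It also fails if it takes over 208 s, if anything falls off the work surface, if the arm or the gripper's body presses on something with over 40 N, if the wrist force passes 120 N, or if a joint passes its speed limit or range.

ROBOT

A 7-joint arm with a two-finger parallel gripper is mounted at the origin on the work surface. World frame = base frame: x ahead of the robot, y to its left, z up, the work surface at z = 0. Lengths are in m, angles in rad, forces in N, time in s.
With the tool pointing down it reaches from about 0.4 to 0.75 m from the base axis. Payload 19.5 kg.
Tool frame: the origin (TCP) lies midway between the tips of the shut fingers; the grasp point (between the pads) lies 19 mm behind it (arm.pinch_z is the distance from the TCP to the grasp point, in m); z points along the fingers, y is the line along which they close (so a half turn about z gives the same grasp; the last joint's range is limited). The gripper opens to 85 mm and grips with 20 to 120 N. Pads are 22 mm wide; open, the fingers measure 114 mm over their backs; the gripper's body (76 mm by 85 mm) begins 54 mm behind the grasp point. The pads swing forward as they close: fully open they stand 13 mm farther back than shut.
Start: joints at [-1.209, 0.707, -0.028, 1.485, 0.022, 0.951, -0.075], TCP at [0.226, 0.529, 0.231] pointing down, gripper open.
Joint ranges: [-2.71, 2.71], [-0.32, 2.16], [-1.57, 1.52], [0, 2.45], [-1.46, 4.6], [0, 2.02], [-2.83, 2.83]. Speed limits (rad/s): [1.89, 1.89, 2.57, 2.57, 3.01, 3.01, 3.01].

INTERFACE

Orientations are given as a unit quaternion [x, y, z, w].
In Python, from rig import arm gives the robot as it stands.
- The arm moves only by the tool step_arm, never from a script. Its argument "rows" is one flat list of numbers, 4 for each row, row after row: the shift along the tool's x, y, z in m, then the turn about the tool's z in degrees. In form: [tx, ty, tz, roll, tx, ty, tz, roll, ...]. A call has 1 to 12 rows; each row is the pose to reach, as a shift and turn from the pose commanded when the call began, along the tool's axes at that moment; what a row does not reach only later rows make up. A row lasts 1/8 s, in which the tool goes at most 62.5 mm and 10.7 degrees, less where a joint would pass 70% of its speed; a pose out of reach is approached as far as the arm can. A call with a gripper value outside its range is refused whole. "gripper" is the opening, from 0 (shut) to 1 (fully open), set as the call begins (left out, the last holds). The fingers move at their own pace and stop on an object; "force" is the grip in N (left out, the last holds). Time passes only in rows, so rows that repeat a pose let the fingers close. It gives the time, the measured TCP pose, the force, the opening and the grip force at its end, in the units of the state.
- arm.observe(): the state, without advancing time (a new reading comes with each control period).
- arm.read_camera(name): name is "scene" or "top"; returns (picture, depth): 400x640x3 uint8, red, green, blue; 400x640 float32, m along the optical axis (not along the pixel's ray), 0 where there is no reading.
- arm.get_calibration(name): a dict with "fov_y" (degrees; the focal length in pixels is half the picture's height over the tangent of half this angle, whatever the lens; pixels are square), "cx", "cy" (the principal point, pixels), "R" (3x3) and "t" (3): a world point X has camera coordinates R X + t. Camera axes: x right, y down, z forward; pixel columns grow to the right and rows downward; lengths in m; the calibration is good to about 2 mm. A picture is of the moment at which its call begins. get_calibration takes no time and is no camera call.
- arm.close_job(): hands the job in; it is judged then, once.
The state is a dict: "t": time; "q": joint angles; "joint_vel": joint speeds; "tau": joint torques, N m; "ee_pos": TCP position; "ee_rot": TCP orientation; "force": force on the tool from outside, world axes, zero at the start; "wrist_torque": the same for the moment, N m; "grip_width": finger opening in m; "grasp_force": force on a finger pad.
Only numpy, scipy, OpenCV 4.12 (cv2) and the standard library are available. Lean on these libraries where they do the work, as an engineer would, in place of code of your own. Each camera call takes 0.05 s, during which the arm holds its last target. There are 200 camera calls.

## Working session

There is one attempt and no reset: what is moved stays moved. The work goes in short steps, Python scripts to look and compute and a tool call to move; the robot and the scene stay as the last step left them, time stands still between calls to the robot, and variables do not carry over. Pictures are saved under pics/ and viewed, at most 14 in all, crops included, and the job is handed in when it is done.

Besides the shell and the picture viewer there is one more tool, called after "Call:" in YAML: its name, and indented under it one key for each argument. step_arm: Moves the arm, as the interface text tells. Its arguments: {"type":"object","properties":{"rows":{"type":"array"},"gripper":{"type":"number"},"force":{"type":"number"}},"required":["rows"]}

```bash
mkdir -p pics; ls; cat > h.py <<'E'
import numpy as np, cv2
from rig import arm
def cal(n):
    c=arm.get_calibration(n); f=200/np.tan(np.radians(c['fov_y'])/2)
    return f,c['cx'],c['cy'],np.array(c['R']),np.array(c['t'])
def ray(n,uv):
    f,cx,cy,R,t=cal(n); uv=np.atleast_2d(uv).astype(float)
    d=np.c_[(uv[:,0]-cx)/f,(uv[:,1]-cy)/f,np.ones(len(uv))]@R
    return -R.T@t,d
def onz(n,uv,z):
    o,d=ray(n,uv); return o+d*((z-o[2])/d[:,2])[:,None]
def pix(n,X):
    f,cx,cy,R,t=cal(n); p=np.atleast_2d(X)@R.T+t
    return np.c_[f*p[:,0]/p[:,2]+cx,f*p[:,1]/p[:,2]+cy]
def cloud(n,dep):
    v,u=np.mgrid[0:400,0:640]; o,d=ray(n,np.c_[u.ravel(),v.ravel()])
    P=o+d*dep.ravel()[:,None]; P[dep.ravel()==0]=np.nan; return P.reshape(400,640,3)
def shot(n,tag):
    im,d=arm.read_camera(n); np.savez(f'{tag}.npz',im=im,d=d)
    cv2.imwrite(f'pics/{tag}.png',im[:,:,::-1]); return im,d
E
python3 - <<'E'
from h import *
for n in ('scene','top'):
    print(n,arm.get_calibration(n)); shot(n,n+'0')
print(arm.observe(), arm.pinch_z)
E
```

```text
pics
scene {'fov_y': 49.77249442115901, 'cx': 321.4791311880057, 'cy': 200.73098746342157, 'R': array([[-0.6915244 ,  0.72233786, -0.00469247],
       [ 0.40212513,  0.3795586 , -0.83320505],
       [-0.60007449, -0.57806858, -0.55294424]]), 't': array([ 0.38970669, -0.12880616,  1.61709349])}
top {'fov_y': 52.68927802830745, 'cx': 319.5076209949015, 'cy': 198.4398733384519, 'R': array([[ 0.00694601, -0.99996289, -0.00509717],
       [-0.99800565, -0.00661241, -0.0627774 ],
       [ 0.06274137,  0.00552306, -0.99801454]]), 't': array([0.00265369, 0.54882796, 1.14281516])}
{'t': 0.1, 'q': array([-1.208686  ,  0.70700821, -0.02758453,  1.48494992,  0.02199937,
        0.95092925, -0.07550345]), 'joint_vel': array([ 6.39588065e-04, -2.02344830e-03,  8.40398054e-06,  1.03156702e-03,
       -5.03372572e-05,  1.29520462e-03, -1.58551746e-03]), 'tau': array([ 2.66984200e-03, -8.84271812e+01,  1.23679027e+00, -2.36451316e+01,
        1.69752119e-02,  5.11412523e-03, -2.37217751e-05]), 'ee_pos': array([0.22585097, 0.52852279, 0.23089376]), 'ee_rot': array([ 2.00550478e-01,  9.79683244e-01, -4.90579013e-04, -7.40489700e-05]), 'force': array([ 0.1291356 ,  0.86851438, -0.1227113 ]), 'wrist_torque': array([-0.03437461, -0.02775228,  0.01661159]), 'grasp_force': 0.0, 'grip_width': 0.08542396574146262} 0.0187
```

View pics/scene0.png

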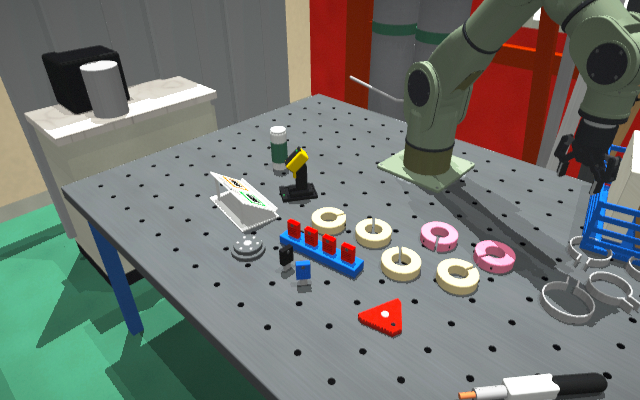

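View pics/top0.png

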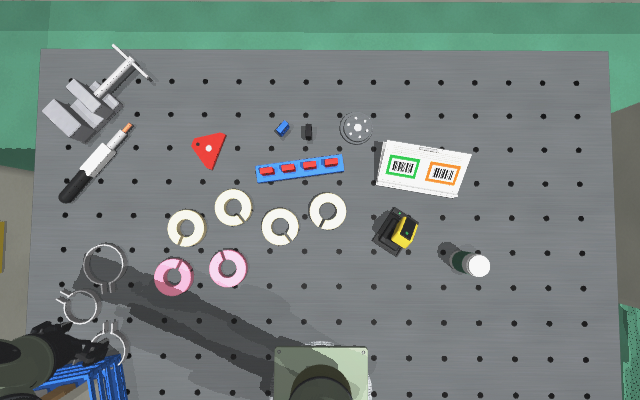

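The top view shows four ivory collars, at (186,228), (233,208), (280,226) and (328,211). The pink ones at (173,277) and (228,268) are look-alikes. Red blades stand in the rack at (267,171), (288,168), (309,165) and (331,162); the loose blue (282,128) and black (308,132) ones are look-alikes. The scanner is at (397,230), the stand labels are green (403,167) and orange (443,174), and the bystanders are the can (475,264), flanges (357,127) and magnet (209,150).

```bash
cat > meas.py <<'E'
from h import *
def hsv(im): return cv2.cvtColor(im,cv2.COLOR_RGB2HSV)
def blobs(m,amin,amax=1e9):
    n,l,s,c=cv2.connectedComponentsWithStats(m.astype(np.uint8))
    return [(s[i,4],c[i],l==i) for i in range(1,n) if amin<s[i,4]<amax]
def collars(n,im,box,amin,z=.03):
    H=hsv(im); m=(H[...,0]>15)&(H[...,0]<40)&(H[...,1]>12)&(H[...,1]<110)&(H[...,2]>150)
    b=np.zeros_like(m); b[box[1]:box[3],box[0]:box[2]]=1; out=[]
    for a,c,mm in blobs(m&b,amin):
        # outline of top face: outer contour on plane z
        q=cv2.findContours(mm.astype(np.uint8),0,1)[0]; q=max(q,key=len)[:,0]
        out.append((a,c,mm,onz(n,q,z)[:,:2]))
    return out
E
python3 - <<'E'
from meas import *
for n,box,am in (('top',(150,180,360,255),300),('scene',(295,200,490,300),200)):
    Z=np.load(n+'0.npz'); im,d=Z['im'],Z['d']; P=cloud(n,d)
    for a,c,mm,q in collars(n,im,box,am):
        z=P[...,2][mm]; top=mm&(abs(P[...,2]-np.nanmedian(z[z>.02]))<.006)
        ys,xs=np.nonzero(top); g=onz(n,np.c_[xs,ys],.03)[:,:2]
        cc,r=cv2.minEnclosingCircle(g.astype(np.float32))
        print(n,a,c.round(1),'z',np.nanpercentile(z,[10,50,90]).round(4),'ctr',np.round(cc,4),'r',round(r,4))
    H=hsv(im)
    for nm,m in (('red',((H[...,0]<6)|(H[...,0]>174))&(H[...,1]>170)&(H[...,2]>80)),('yel',(H[...,0]>20)&(H[...,0]<32)&(H[...,1]>180)&(H[...,2]>80)),
                 ('grn',(H[...,0]>50)&(H[...,0]<75)&(H[...,1]>120)&(H[...,2]>90)),('org',(H[...,0]>8)&(H[...,0]<18)&(H[...,1]>150)&(H[...,2]>150)),('blue',(H[...,0]>100)&(H[...,0]<115)&(H[...,1]>150))):
        for a,c,mm in blobs(m,25):
            if n=='top' and not(150<c[0]<500 and 110<c[1]<290): continue
            if n=='scene' and not(200<c[0]<420 and 130<c[1]<350): continue
            p=np.nanmedian(P[mm],0); print(n,nm,a,c.round(1),p.round(4),'ztop',np.nanpercentile(P[...,2][mm],95).round(4))
s=np.load('top0.npz')['im'][180:270,140:470]; cv2.imwrite('pics/c1.png',cv2.resize(s[60-60:,:220,::-1],None,fx=3.6,fy=3.6,interpolation=2))
E
```

```text
top red 684 [208.7 148.1] [0.696  0.327  0.0168] ztop 0.0209
top red 68 [331.3 161.4] [ 0.6477 -0.0274  0.0783] ztop 0.082
top red 60 [310.1 163.8] [0.6392 0.0301 0.0792] ztop 0.0829
top red 58 [289.  166.7] [0.6318 0.0879 0.0786] ztop 0.0814
top red 81 [266.8 170.3] [0.6217 0.1503 0.0782] ztop 0.0819
top yel 43 [398.6 227.9] [ 0.467  -0.1951  0.149 ] ztop 0.1635
top grn 241 [402.3 165.9] [ 0.6396 -0.223   0.0631] ztop 0.0786
top org 200 [442.  172.6] [ 0.6216 -0.3319  0.0629] ztop 0.0784
top blue 113 [282.4 127.9] [0.7418 0.1109 0.0726] ztop 0.0765
top blue 1017 [299.8 169.2] [0.6294 0.0653 0.0293] ztop 0.0329
scene 233 [329.1 217.9] z [0.0166 0.0289 0.0321] ctr [ 0.5182 -0.0138] r 0.0552
scene 232 [373.  230.3] z [0.0021 0.0287 0.0315] ctr [0.4743 0.1198] r 0.0555
scene 263 [400.8 261.1] z [0.0046 0.0289 0.0316] ctr [0.5277 0.2553] r 0.0546
scene 310 [458.9 273.4] z [0.0011 0.0286 0.0312] ctr [0.4684 0.3876] r 0.0543
scene red 192 [293.6 228.2] [ 0.6567 -0.0192  0.0619] ztop 0.081
scene red 206 [310.9 235.7] [0.6478 0.0416 0.0615] ztop 0.0815
scene red 213 [328.8 243.8] [0.6395 0.0992 0.0617] ztop 0.0814
scene red 226 [347.6 252.4] [0.6313 0.1582 0.0612] ztop 0.0811
scene red 1022 [383.7 317.6] [0.7118 0.3339 0.0177] ztop 0.0203
scene yel 288 [297.1 161.8] [ 0.4701 -0.1968  0.1333] ztop 0.1623
scene blue 1136 [322.9 254.6] [0.6515 0.0913 0.0281] ztop 0.0323
scene blue 244 [302.6 269.5] [0.7518 0.1158 0.0569] ztop 0.0764
```

View pics/c1.png

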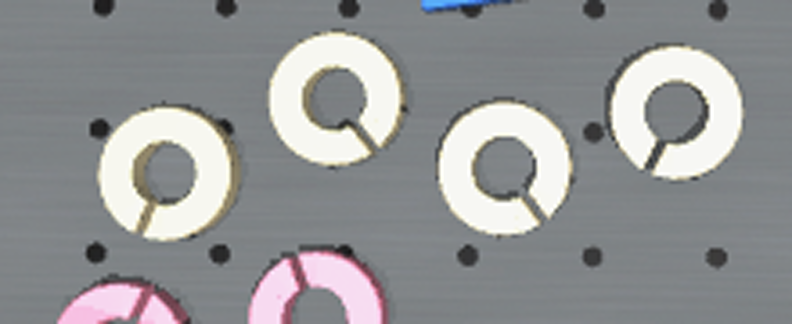

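The crop shows the four ivory collars with their slits pointing roughly towards the robot (lower side). Next are the slit angles and the scanner and stand.

```bash
cat >> meas.py <<'E'
from scipy.optimize import least_squares
def slits(n,im,seeds,z=.03):
    """seeds world xy. centre from bright-face outline (circle fit on plane z), slit angle from polar dark stripe"""
    g=im.min(2).astype(np.float32); res=[]
    for s in np.atleast_2d(seeds):
        c=np.array(s,float)
        for it in range(3):
            a=np.radians(np.arange(0,360,2)); r=np.arange(.040,.064,.0005)
            X=np.stack([c[0]+r*np.cos(a)[:,None],c[1]+r*np.sin(a)[:,None],np.full((len(a),len(r)),z)],-1)
            uv=pix(n,X.reshape(-1,3)).reshape(len(a),len(r),2).astype(np.float32)
            v=cv2.remap(g,uv[...,0],uv[...,1],cv2.INTER_LINEAR)
            hi=np.median(v[:,:6]); k=np.argmax(v<.78*hi,1); ok=k>3
            e=X[np.arange(len(a)),k,:2][ok]
            f=least_squares(lambda p:np.hypot(*(e-p[:2]).T)-p[2],[*c,.052],loss='soft_l1',f_scale=.001)
            c=f.x[:2]
        a=np.radians(np.arange(0,360,.5)); r=np.arange(.030,.049,.001)
        X=np.stack([c[0]+r*np.cos(a)[:,None],c[1]+r*np.sin(a)[:,None],np.full((len(a),len(r)),z)],-1)
        uv=pix(n,X.reshape(-1,3)).reshape(len(a),len(r),2).astype(np.float32)
        v=cv2.remap(g,uv[...,0],uv[...,1],cv2.INTER_LINEAR)
        w=np.clip(np.median(v)-v.mean(1)-8,0,None); i=np.argmax(w); idx=(i+np.arange(-24,25))%len(a)
        off=(np.arange(-24,25)*w[idx]).sum()/w[idx].sum(); th=a[i]+np.radians(.5)*off
        # stripe point by point: least-squares line
        res.append((c,f.x[2],np.degrees(th),c+.039*np.array([np.cos(th),np.sin(th)])))
    return res
E
python3 - <<'E'
from meas import *
sd=[(.5182,-.0138),(.4743,.1198),(.5277,.2553),(.4684,.3876)]
for n in('top','scene'):
    im=np.load(n+'0.npz')['im']
    for c,r,th,s in slits(n,im,sd): print(n,c.round(4),round(r,4),'slit dir',round(th,1),s.round(4))
a=np.load('top0.npz')['im'][135:260,370:480]; b=np.load('scene0.npz')['im'][135:235,205:325]
o=np.zeros((560,800,3),np.uint8)
A=cv2.resize(a,None,fx=3.5,fy=3.5,interpolation=2); B=cv2.resize(b,None,fx=3.3,fy=3.3,interpolation=2)
o[:A.shape[0],:A.shape[1]]=A; o[:B.shape[0],395:395+B.shape[1]]=B
cv2.imwrite('pics/c2.png',o[:450,:,::-1])
E
```

```text
top [ 0.5131 -0.0166] 0.0514 slit dir 153.9 [0.478  0.0005]
top [0.4678 0.1187] 0.0514 slit dir 217.9 [0.437  0.0947]
top [0.522  0.2535] 0.0514 slit dir 218.9 [0.4916 0.2291]
top [0.4622 0.3862] 0.0515 slit dir 158.3 [0.4259 0.4006]
scene [ 0.5158 -0.0166] 0.0522 slit dir 152.0 [0.4813 0.0017]
scene [0.4712 0.1189] 0.052 slit dir 218.1 [0.4405 0.0948]
scene [0.5253 0.2537] 0.0521 slit dir 218.2 [0.4947 0.2295]
scene [0.4657 0.3864] 0.052 slit dir 156.2 [0.43   0.4022]
```

View pics/c2.png

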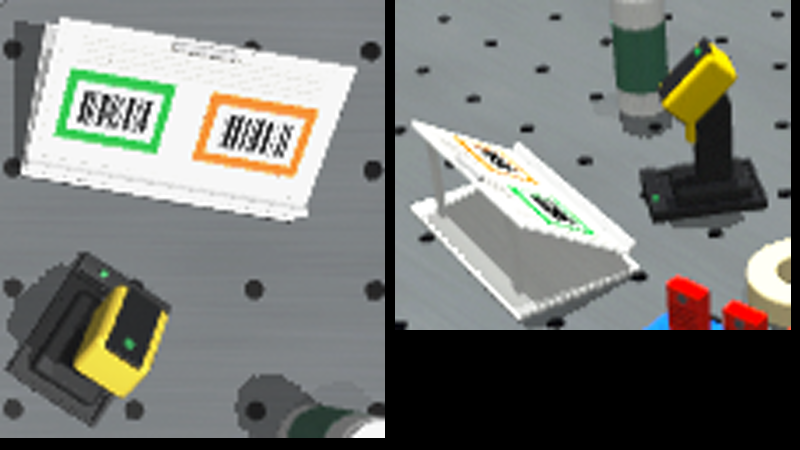

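The crop shows the pad's bar with its LED at the upper left (crop 105,272). The scanner therefore faces up-right in the top view, at a yaw of about -31 deg. The stand's low edge faces the robot.

```bash
cat >> h.py <<'E'
def go(p,yaw,tag=''):
    """print shift/roll to bring TCP to p with tool-y yaw (deg, mod 180)"""
    from scipy.spatial.transform import Rotation as Ro
    s=arm.observe(); R=Ro.from_quat(s['ee_rot']).as_matrix()
    y0=np.degrees(np.arctan2(R[1,1],R[0,1])); d=(yaw-y0+90)%180-90
    print(tag,'shift',(R.T@(np.array(p)-s['ee_pos'])).round(4),'roll',round(-d,2),'| now',s['ee_pos'].round(4),'yaw',round(y0,2),'w',round(s['grip_width'],4),'gf',round(s['grasp_force'],1),'F',s['force'].round(1),'q',s['q'].round(2),'t',round(s['t'],2))
E
python3 - <<'E'
from meas import *
C={}
for n in('top','scene'):
    Z=np.load(n+'0.npz'); im,d=Z['im'],Z['d']; P=cloud(n,d)
    m=(P[...,0]>.40)&(P[...,0]<.56)&(P[...,1]<-.13)&(P[...,1]>-.27)&(P[...,2]>.112)&(P[...,2]<.175)
    q=P[m]; C[n]=q
    print(n,len(q),np.nanmax(q[:,2]),q.mean(0).round(4),cv2.minAreaRect(q[:,:2].astype(np.float32)))
    for yaw in(-36,-33,-30,-27):
        c,s=np.cos(np.radians(yaw)),np.sin(np.radians(yaw)); l=q[:,:2]@np.array([[c,-s],[s,c]])
        print(yaw,'x',np.percentile(l[:,0],[2,98]).round(4),'y',np.percentile(l[:,1],[1,3,97,99]).round(4))
    H=hsv(im); lab=[]
    for nm,lo,hi in(('g',50,75),('o',8,18)):
        mk=(H[...,0]>=lo)&(H[...,0]<=hi)&(H[...,1]>100)&(H[...,2]>90)&(P[...,0]>.57)&(P[...,0]<.72)&(P[...,1]<-.15)&(P[...,1]>-.42)&(P[...,2]>.03)
        k=np.nonzero(mk); 
        if len(k[0])<8: print('few',nm); continue
        w=P[mk]; ctr=(np.percentile(w,2,axis=0)+np.percentile(w,98,axis=0))/2
        u,sv,vt=np.linalg.svd(w-w.mean(0)); print(nm,len(w),'mean',w.mean(0).round(4),'mid',ctr.round(4),'normal',(vt[2]*np.sign(vt[2][2])).round(3))
    print('stand cloud normal')
    m=(P[...,0]>.58)&(P[...,0]<.70)&(P[...,1]<-.19)&(P[...,1]>-.38)&(P[...,2]>.045)&(P[...,2]<.095)
    w=P[m]; u,sv,vt=np.linalg.svd(w-w.mean(0),full_matrices=False); print(len(w),vt[2].round(3))
go((.46,-.19,.2),59)
E
```

```text
top 544 0.17382414425508186 [ 0.4566 -0.2095  0.1484] ((0.4573000967502594, -0.21288031339645386), (0.04668102040886879, 0.07494370639324188), 57.86121368408203)
-36 x [0.4594 0.53  ] y [0.0732 0.0756 0.1194 0.1202]
-33 x [0.4637 0.5346] y [0.0481 0.05   0.0933 0.0935]
-30 x [0.4667 0.5377] y [0.0221 0.0235 0.0673 0.0678]
-27 x [0.4682 0.5396] y [-0.0049 -0.0029  0.0417  0.0424]
g 257 mean [ 0.6377 -0.2229  0.0615] mid [ 0.6372 -0.2226  0.0605] normal [-0.568  0.092  0.818]
o 257 mean [ 0.6204 -0.3323  0.0619] mid [ 0.6188 -0.3333  0.0607] normal [-0.574  0.099  0.813]
stand cloud normal
2049 [-0.548  0.091  0.831]
scene 343 0.1717198483740493 [ 0.4682 -0.2018  0.141 ] ((0.4609636068344116, -0.21110157668590546), (0.051977481693029404, 0.07550603896379471), 56.074249267578125)
-36 x [0.4636 0.5313] y [0.0824 0.0854 0.1239 0.1252]
-33 x [0.4692 0.5363] y [0.0561 0.0591 0.0978 0.0991]
-30 x [0.4729 0.54  ] y [0.0291 0.033  0.0719 0.0727]
-27 x [0.4756 0.5417] y [0.0021 0.0057 0.0453 0.047 ]
g 23 mean [ 0.6488 -0.2129  0.0673] mid [ 0.6437 -0.2203  0.0637] normal [-0.57   0.09   0.817]
o 11 mean [ 0.63   -0.3297  0.0691] mid [ 0.6302 -0.3262  0.0689] normal [-0.562  0.123  0.818]
stand cloud normal
458 [ 0.388 -0.06  -0.92 ]
 shift [-0.4977 -0.5687  0.0315] roll 7.86 | now [0.2259 0.5285 0.2309] yaw 66.86 w 0.0854 gf 0.0 F [ 0.1  0.9 -0.1] q [-1.21  0.71 -0.03  1.48  0.02  0.95 -0.08] t 0.1
```

```bash
python3 - <<'E'
from h import *
go((.44,.25,.27),62,'w1'); go((.456,-.210,.25),57.5,'w2'); go((.456,-.210,.123),57.5,'w3')
E
```

```text
w1 shift [-0.3064 -0.172  -0.0389] roll 4.86 | now [0.2259 0.5285 0.2309] yaw 66.86 w 0.0854 gf 0.0 F [ 0.1  0.9 -0.1] q [-1.21  0.71 -0.03  1.48  0.02  0.95 -0.08] t 0.1
w2 shift [-0.5018 -0.5887 -0.0185] roll 9.36 | now [0.2259 0.5285 0.2309] yaw 66.86 w 0.0854 gf 0.0 F [ 0.1  0.9 -0.1] q [-1.21  0.71 -0.03  1.48  0.02  0.95 -0.08] t 0.1
w3 shift [-0.5018 -0.5886  0.1085] roll 9.36 | now [0.2259 0.5285 0.2309] yaw 66.86 w 0.0854 gf 0.0 F [ 0.1  0.9 -0.1] q [-1.21  0.71 -0.03  1.48  0.02  0.95 -0.08] t 0.1
```

Call:
step_arm:
  rows: [-0.06,-0.034,-0.01,1,-0.12,-0.068,-0.02,2,-0.17,-0.1,-0.03,3,-0.22,-0.135,-0.035,4,-0.27,-0.172,-0.038,5,-0.306,-0.21,-0.038,5,-0.33,-0.25,-0.038,5.5,-0.355,-0.3,-0.038,6,-0.38,-0.35,-0.038,6.5,-0.405,-0.4,-0.035,7,-0.43,-0.45,-0.03,8,-0.455,-0.5,-0.025,9]
  gripper: 1

```text
t: 1.6
ee_pos: [0.4477, -0.1116, 0.2561]
ee_rot: [0.277, 0.961, -0.0, -0.0]
force: [0.7, 0.6, -0.7]
grip_width: 0.0852
grasp_force: 0.0
```

```bash
python3 - <<'E'
from h import *
go((.456,-.210,.25),57.5,'w2'); go((.456,-.210,.123),57.5,'w3')
E
```

```text
w2 shift [-0.0594 -0.0788  0.0061] roll 0.34 | now [ 0.4477 -0.1116  0.2561] yaw 57.84 w 0.0852 gf 0.0 F [ 0.7  0.6 -0.7] q [ 0.21  0.51 -0.05  1.84  0.04  0.8   1.14] t 1.6
w3 shift [-0.0594 -0.0788  0.1331] roll 0.34 | now [ 0.4477 -0.1116  0.2561] yaw 57.84 w 0.0852 gf 0.0 F [ 0.7  0.6 -0.7] q [ 0.21  0.51 -0.05  1.84  0.04  0.8   1.14] t 1.6
```

Call:
step_arm:
  rows: [-0.03,-0.04,0,0,-0.059,-0.079,0.005,0.3,-0.059,-0.079,0.005,0.3,-0.059,-0.079,0.005,0.3,-0.059,-0.079,0.005,0.3]

```text
t: 2.22
ee_pos: [0.4559, -0.2072, 0.2514]
ee_rot: [0.279, 0.96, 0.0, -0.0]
force: [-0.7, -0.0, 0.9]
grip_width: 0.0852
grasp_force: 0.0
```

```bash
python3 - <<'E'
from h import *
im,d=shot('scene','s1'); im2,d2=shot('top','t1')
a=cv2.resize(im[60:220,220:380],None,fx=2.4,fy=2.4,interpolation=2);b=cv2.resize(im2[150:310,330:490],None,fx=2.4,fy=2.4,interpolation=2)
cv2.imwrite('pics/c3.png',np.hstack([a,b])[:,:,::-1])
go((.456,-.210,.123),57.5,'w3')
E
```

```text
w3 shift [-0.0014 -0.0022  0.1285] roll 0.13 | now [ 0.456  -0.2074  0.2515] yaw 57.63 w 0.0855 gf 0.0 F [0.  0.  0.6] q [ 0.4   0.57 -0.06  1.72  0.04  0.86  1.32] t 2.33
```

View pics/c3.png

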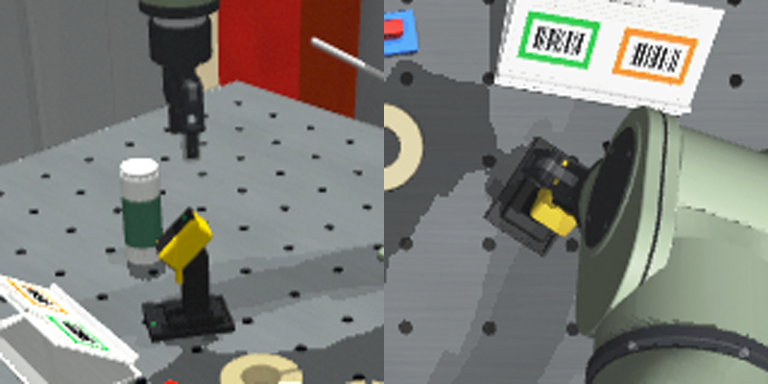

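The gripper sits above the yellow head (scene crop 185,240) and is lined up with it in both views. Descending, then gripping.

Call:
step_arm:
  rows: [-0.001,-0.002,0.04,0,-0.001,-0.002,0.08,0,-0.001,-0.002,0.11,0,-0.001,-0.002,0.128,0,-0.001,-0.002,0.128,0,-0.001,-0.002,0.128,0,-0.001,-0.002,0.128,0]

```text
t: 3.2
ee_pos: [0.4559, -0.2104, 0.1241]
ee_rot: [0.279, 0.96, -0.0, 0.001]
force: [-0.8, 0.4, -0.1]
grip_width: 0.0854
grasp_force: 0.0
```

Call:
step_arm:
  rows: [0,0,0,0,0,0,0,0,0,0,0,0,0,0,0,0,0,0,0,0,0,0,0,0,0,0,0,0,0,0,0,0]
  gripper: 0.3
  force: 50

```text
t: 4.2
ee_pos: [0.4556, -0.2105, 0.1236]
ee_rot: [0.279, 0.96, -0.0, 0.0]
force: [-1.0, 0.9, 6.0]
grip_width: 0.0453
grasp_force: 51.2
```

```bash
python3 - <<'E'
from h import *
go((.456,-.210,.123),57.5,'w3')
E
```

```text
w3 shift [-0.0001  0.0007  0.0006] roll 0.05 | now [ 0.4556 -0.2105  0.1236] yaw 57.55 w 0.0453 gf 51.2 F [-1.   0.9  6. ] q [ 0.4   0.77 -0.05  1.87  0.07  0.5   1.31] t 4.2
```

Call:
step_arm:
  rows: [0,0,-0.02,0,0,0,-0.04,0,0,0,-0.08,0,0,0,-0.08,0,0,0,-0.08,0,0,0,-0.08,0]

```text
t: 4.95
ee_pos: [0.4552, -0.2102, 0.2024]
ee_rot: [0.279, 0.96, 0.0, -0.001]
force: [0.3, -0.2, -3.2]
grip_width: 0.0457
grasp_force: 52.2
```

```bash
cat >> h.py <<'E'
def aim(L,psi=-9.4,D=.12,dx=.0302,dz=-.0392):
    c,s=np.cos(np.radians(psi)),np.sin(np.radians(psi)); d=np.array([c,s,-1])*np.sqrt(.5)
    W=np.array(L)-D*d; G=W-np.array([c*dx,s*dx,dz]); return G-[0,0,.0187],W
E
python3 - <<'E'
from meas import *
for n in('scene','top'):
    im,d=shot(n,n+'2'); P=cloud(n,d); H=hsv(im)
    m=(H[...,0]>20)&(H[...,0]<32)&(H[...,1]>180)&(H[...,2]>60)&(P[...,0]>.38)&(P[...,0]<.58)&(P[...,2]>.12)&(P[...,1]<-.1)
    m0=np.load(n+'0.npz'); H0=hsv(m0['im']);P0=cloud(n,m0['d']); k=(H0[...,0]>20)&(H0[...,0]<32)&(H0[...,1]>180)&(H0[...,2]>60)&(P0[...,0]>.38)&(P0[...,0]<.58)&(P0[...,1]<-.1)&(P0[...,2]>.05)
    print(n,m.sum(),k.sum(),np.nanmedian(P[m],0)-np.nanmedian(P0[k],0), np.nanmin(P[m],0)-np.nanmin(P0[k],0))
T,W=aim((.639,-.2225,.0615)); print(T,W); go(T,80.6,'aim')
E
```

```text
scene 205 290 [ 0.00720302 -0.00361209  0.06848097] [-0.00110763  0.00136157  0.077984  ]
top 20 46 [-0.03550888  0.00243247  0.07779934] [0.00425294 0.02648082 0.07904545]
[ 0.5254921  -0.20370889  0.16685281] [ 0.55528658 -0.20864133  0.14635281]
aim shift [-0.0558  0.0431  0.0357] roll -23.03 | now [ 0.4553 -0.2102  0.2026] yaw 57.57 w 0.0451 gf 52.2 F [-1.  -0.6 -2.8] q [ 0.4   0.64 -0.06  1.79  0.05  0.72  1.32] t 5.05
```

Call:
step_arm:
  rows: [-0.014,0.011,0,-6,-0.028,0.022,0,-12,-0.042,0.033,0.01,-18,-0.056,0.043,0.025,-23,-0.056,0.043,0.036,-23,-0.056,0.043,0.036,-23,-0.056,0.043,0.036,-23,-0.056,0.043,0.036,-23]

```text
t: 6.05
ee_pos: [0.5259, -0.2042, 0.1679]
ee_rot: [0.083, 0.997, -0.0, 0.0]
force: [0.2, -1.1, -2.6]
grip_width: 0.0456
grasp_force: 52.1
```

```bash
python3 - <<'E'
from meas import *
ps={}
for n in('scene','top'):
    im,d=shot(n,n+'3'); 
a=np.load('scene3.npz')['im'];b=np.load('top3.npz')['im']
A=cv2.resize(a[90:250,180:340],None,fx=2.4,fy=2.4,interpolation=2);B=cv2.resize(b[120:280,340:500],None,fx=2.4,fy=2.4,interpolation=2)
cv2.imwrite('pics/c4.png',np.hstack([A,B])[:,:,::-1])
T,W=aim((.639,-.2225,.0615)); go(T,80.6,'aim')
# expected pixels of nominal head centre / window in scene
c,s=np.cos(np.radians(-9.4)),np.sin(np.radians(-9.4)); st=arm.observe(); G=st['ee_pos']+[0,0,.0187]
for nm,v in(('win',(.0302,0,-.0392)),('headc',(.004,0,-.013)),('win_left',(.0302,.023,-.0392))):
    print(nm,((pix('scene',G+[c*v[0]-s*v[1],s*v[0]+c*v[1],v[2]])-[180,90])*2.4).round(1))
print('label',((pix('scene',[.639,-.2225,.0615])-[180,90])*2.4).round(1))
E
```

```text
aim shift [0.0005 0.0004 0.0009] roll -0.06 | now [ 0.5259 -0.2042  0.1677] yaw 80.54 w 0.0451 gf 52.1 F [-0.2 -0.1 -2.3] q [ 0.4   0.77 -0.17  1.61  0.17  0.78  1.57] t 6.15
win [[225.1 181.8]]
headc [[241.3 157.7]]
win_left [[234.7 188.8]]
label [[173.5 259.9]]
```

View pics/c4.png

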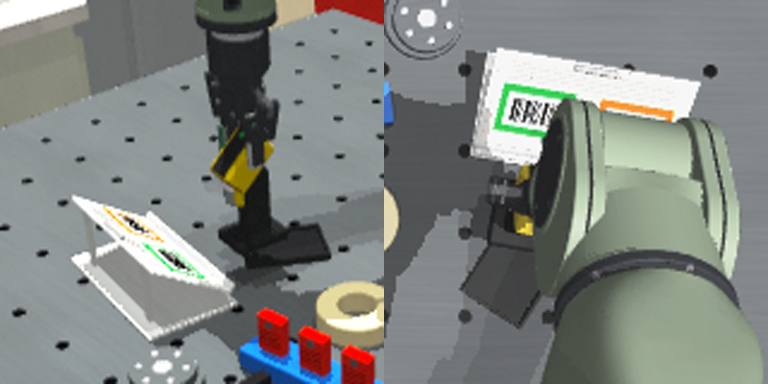

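The scanner is held facing the green label (scene crop 173,260), and its nose matches the predicted window pixel (225,182). Holding steady.

Call:
step_arm:
  rows: [0,0,0,0,0,0,0,0,0,0,0,0,0,0,0,0,0,0,0,0,0,0,0,0,0,0,0,0,0,0,0,0,0,0,0,0,0,0,0,0,0,0,0,0,0,0,0,0]

```text
t: 7.65
ee_pos: [0.5259, -0.2041, 0.1673]
ee_rot: [0.082, 0.997, -0.0, -0.0]
force: [-0.1, 0.0, -3.1]
grip_width: 0.0453
grasp_force: 52.1
```

```bash
python3 - <<'E'
from meas import *
go((.4555,-.2104,.2036),57.55,'above pad'); go((.4555,-.2104,.1236),57.55,'in pad')
# calibration of cameras vs arm: scanner at known offset; pad centre from top0
im=np.load('top3.npz')['im']; g=im.max(2)
E
```

```text
above pad shift [ 0.0684 -0.0178 -0.0363] roll 23.01 | now [ 0.5259 -0.2041  0.1673] yaw 80.56 w 0.0453 gf 52.1 F [-0.1  0.  -3.1] q [ 0.4   0.77 -0.17  1.61  0.17  0.78  1.57] t 7.65
in pad shift [ 0.0684 -0.0178  0.0437] roll 23.01 | now [ 0.5259 -0.2041  0.1673] yaw 80.56 w 0.0453 gf 52.1 F [-0.1  0.  -3.1] q [ 0.4   0.77 -0.17  1.61  0.17  0.78  1.57] t 7.65
```

Call:
step_arm:
  rows: [0.017,-0.004,-0.02,6,0.034,-0.009,-0.036,12,0.051,-0.013,-0.036,18,0.068,-0.018,-0.036,23,0.068,-0.018,-0.036,23,0.068,-0.018,-0.01,23,0.068,-0.018,0.015,23,0.068,-0.018,0.03,23,0.068,-0.018,0.038,23,0.068,-0.018,0.042,23,0.068,-0.018,0.044,23,0.068,-0.018,0.044,23]

```text
t: 9.15
ee_pos: [0.4561, -0.2108, 0.1237]
ee_rot: [0.279, 0.96, -0.0, 0.0]
force: [-0.4, 0.0, -3.2]
grip_width: 0.0454
grasp_force: 52.3
```

Call:
step_arm:
  rows: [0,0,0,0,0,0,0,0,0,0,0,0,0,0,0,0,0,0,0,0,0,0,0,0]
  gripper: 1

```text
t: 9.9
ee_pos: [0.4558, -0.2107, 0.1233]
ee_rot: [0.279, 0.96, -0.0, -0.0]
force: [-0.4, -0.8, 0.1]
grip_width: 0.0855
grasp_force: 0.0
```

Call:
step_arm:
  rows: [0,0,-0.04,0,0,0,-0.09,0,0,0,-0.14,0,0,0,-0.14,0]

```text
t: 10.4
ee_pos: [0.4568, -0.2111, 0.2663]
ee_rot: [0.279, 0.96, -0.0, 0.003]
force: [0.3, -0.7, -1.2]
grip_width: 0.0854
grasp_force: 0.0
```

```bash
python3 - <<'E'
from meas import *
for n in('top','scene'):
    im,d=shot(n,n+'4'); H=hsv(im); z=.08
    m=((H[...,0]<6)|(H[...,0]>174))&(H[...,1]>170)&(H[...,2]>80)
    pts=[]
    for a,c,mm in blobs(m,40):
        if n=='top' and not(255<c[0]<345 and 150<c[1]<180): continue
        if n=='scene' and not(280<c[0]<365 and 215<c[1]<265): continue
        P=cloud(n,d)[mm]; t=P[P[:,2]>.074]
        r=cv2.minAreaRect(t[:,:2].astype(np.float32)); print(n,a,c.round(1),'top mean',np.nanmean(t,0).round(4),'rect',np.round(r[0],4),np.round(r[1],4),round(r[2],1)); pts.append(t[:,:2].mean(0))
    p=np.array(pts); print('row dir',np.degrees(np.arctan2(*(p[0]-p[-1])[::-1])), np.linalg.norm(p[0]-p[-1]))
    H0=hsv(np.load(n+'0.npz')['im'])
    y=lambda H:np.argwhere((H[...,0]>20)&(H[...,0]<32)&(H[...,1]>180)&(H[...,2]>60)&(np.mgrid[0:400,0:640][0]<250)&(np.mgrid[0:400,0:640][0]>140)).mean(0)
    print('yellow',y(H0),y(H))
go((.64,.03,.15),80)
E
```

```text
top 64 [331.2 161.4] top mean [ 0.6483 -0.0255  0.0797] rect [ 0.6475 -0.0242] [0.0151 0.0335] 7.1
top 41 [309.6 162.9] top mean [0.6421 0.0338 0.0796] rect [0.6423 0.0355] [0.0091 0.0336] 5.3
top 53 [289.1 166.7] top mean [0.6324 0.0909 0.0789] rect [0.6322 0.0927] [0.0328 0.0143] 88.3
top 65 [267.7 169.9] top mean [0.6234 0.1503 0.0791] rect [0.6228 0.1527] [0.0143 0.033 ] 4.0
row dir -81.93463543986454 0.1775188841211637
yellow [228.56521739 398.93478261] [240.34285714 400.75238095]
scene 201 [293.5 227.9] top mean [ 0.6527 -0.022   0.0791] rect [ 0.6516 -0.0235] [0.0191 0.035 ] 5.5
scene 209 [310.8 235.6] top mean [0.6442 0.0371 0.0793] rect [0.6426 0.035 ] [0.0179 0.0379] 6.5
scene 214 [328.8 243.7] top mean [0.636  0.0964 0.0791] rect [0.6353 0.0951] [0.0154 0.0355] 7.0
scene 228 [347.6 252.5] top mean [0.6276 0.1568 0.0793] rect [0.6262 0.156 ] [0.0147 0.0345] 6.1
row dir -82.01985431756123 0.18062899016087064
yellow [161.99658703 296.40273038] [162.18771331 296.00682594]
 shift [-0.0263  0.3019  0.1133] roll -22.44 | now [ 0.4558 -0.2107  0.2633] yaw 57.56 w 0.0849 gf 0.0 F [-0.1 -0.1 -0.5] q [ 0.41  0.56 -0.07  1.69  0.05  0.89  1.33] t 10.5
```

```bash
python3 - <<'E'
from h import *
go((.650,-.024,.14),8,'A')
E
```

```text
A shift [-0.0637  0.2617  0.1233] roll 49.56 | now [ 0.4558 -0.2107  0.2633] yaw 57.56 w 0.0849 gf 0.0 F [-0.1 -0.1 -0.5] q [ 0.41  0.56 -0.07  1.69  0.05  0.89  1.33] t 10.5
```

Call:
step_arm:
  rows: [-0.01,0.04,0,8,-0.02,0.09,0,17,-0.03,0.14,0.02,26,-0.045,0.19,0.05,35,-0.055,0.24,0.08,43,-0.064,0.262,0.11,49.5,-0.064,0.262,0.123,49.5,-0.064,0.262,0.123,49.5,-0.064,0.262,0.123,49.5,-0.064,0.262,0.123,49.5]

```text
t: 11.75
ee_pos: [0.6505, -0.0244, 0.1413]
ee_rot: [0.656, 0.755, 0.0, 0.0]
force: [0.2, 0.7, 0.4]
grip_width: 0.0855
grasp_force: 0.0
```

```bash
python3 - <<'E'
from h import *
go((.650,-.024,.043),8,'A')
E
```

```text
A shift [ 0.0005 -0.0006  0.0983] roll 0.05 | now [ 0.6505 -0.0244  0.1413] yaw 8.05 w 0.0855 gf 0.0 F [0.2 0.7 0.4] q [-0.1   0.94  0.2   1.29 -0.2   0.93  0.29] t 11.75
```

Call:
step_arm:
  rows: [0,0,0.04,0,0,0,0.08,0,0,0,0.098,0,0,0,0.098,0,0,0,0.098,0,0,0,0.098,0]

```text
t: 12.5
ee_pos: [0.651, -0.0239, 0.0436]
ee_rot: [0.656, 0.755, 0.001, 0.001]
force: [0.9, -0.7, -0.7]
grip_width: 0.0853
grasp_force: 0.0
```

Call:
step_arm:
  rows: [0,0,0,0,0,0,0,0,0,0,0,0,0,0,0,0,0,0,0,0,0,0,0,0,0,0,0,0,0,0,0,0]
  gripper: 0
  force: 50

```text
t: 13.5
ee_pos: [0.6504, -0.0239, 0.0424]
ee_rot: [0.656, 0.755, -0.0, 0.0]
force: [-2.0, -0.2, 4.3]
grip_width: 0.0154
grasp_force: 49.3
```

Call:
step_arm:
  rows: [0,0,-0.02,0,0,0,-0.05,0,0,0,-0.08,0,0,0,-0.08,0,0,0,-0.08,0,0,0,-0.08,0]

```text
t: 14.25
ee_pos: [0.6501, -0.0239, 0.1217]
ee_rot: [0.656, 0.755, -0.0, -0.0]
force: [-0.6, 0.3, -1.7]
grip_width: 0.0158
grasp_force: 48.8
```

```bash
cat >> meas.py <<'E'
def redmask(im):
    H=hsv(im); return ((H[...,0]<6)|(H[...,0]>174))&(H[...,1]>170)&(H[...,2]>80)
def held(n,im,st):
    """red blob near the held blade: pixel centroid vs predicted"""
    p=pix(n,st['ee_pos']+[0,0,.012])[0]; m=redmask(im)
    bl=[(np.hypot(*(c-p)),a,c,mm) for a,c,mm in blobs(m,8)]; return p,min(bl,key=lambda b:b[0])
E
python3 - <<'E'
from meas import *
go((.48,.001,.11),63,'C1')
st=arm.observe()
for n in('top','scene'):
    im,d=shot(n,n+'5'); p,(dd,a,c,mm)=held(n,im,st); P=cloud(n,d)[mm]
    print(n,'pred',p,'blob',a,c,'z range',np.nanpercentile(P[:,2],[3,97]),np.nanmedian(P,0))
    for q in slits(n,im,[(.515,-.0166)]): print(q)
a=np.load('scene5.npz')['im'][110:290,230:410]; b=np.load('top5.npz')['im'][120:300,220:400]
cv2.imwrite('pics/c5.png',cv2.resize(np.hstack([a,b]),None,fx=2.2,fy=2.2,interpolation=2)[:,:,::-1])
E
```

```text
C1 shift [ 0.0485 -0.1649  0.0119] roll -54.94 | now [ 0.6501 -0.0239  0.1217] yaw 8.06 w 0.0158 gf 48.8 F [-0.6  0.3 -1.7] q [-0.1   0.97  0.2   1.3  -0.21  0.89  0.29] t 14.25
top pred [331.19065112 156.82705037] blob 78 [287.87179487 167.44871795] z range [0.06513783 0.0824525 ] [0.63001603 0.09301513 0.0784475 ]
(array([402.43895113, -81.68478105]), np.float64(0.052), np.float64(nan), array([nan, nan]))
scene pred [292.76461151 205.20391155] blob 98 [295.98979592 206.16326531] z range [0.1116965  0.16040207] [ 0.65307837 -0.00805554  0.13832571]
(array([ 0.51582764, -0.01646973]), np.float64(0.0522513680176781), np.float64(153.02774954299352), array([0.48106981, 0.00121906]))meas.py:34: RuntimeWarning: invalid value encountered in scalar divide
  off=(np.arange(-24,25)*w[idx]).sum()/w[idx].sum(); th=a[i]+np.radians(.5)*off
```

View pics/c5.png

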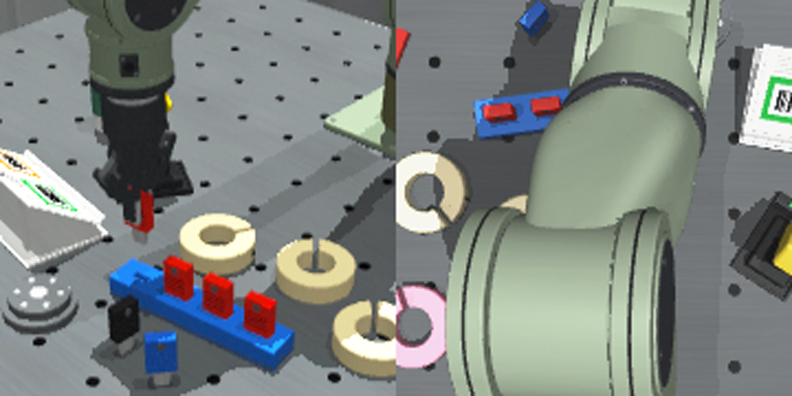

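The scene crop shows the red blade held at (143,212), clear of the rack. The arm hides it in the top view.

```bash
python3 - <<'E'
from h import *
go((.4796,.001,.11),63.3,'C1');go((.4796,.001,.076),63.3,'C1')
E
```

```text
C1 shift [ 0.0486 -0.1654  0.012 ] roll -55.24 | now [ 0.6502 -0.0239  0.1218] yaw 8.06 w 0.0156 gf 48.8 F [-0.5  0.1 -2.1] q [-0.1   0.97  0.2   1.3  -0.21  0.89  0.29] t 14.35
C1 shift [ 0.0486 -0.1654  0.046 ] roll -55.24 | now [ 0.6502 -0.0239  0.1218] yaw 8.06 w 0.0156 gf 48.8 F [-0.5  0.1 -2.1] q [-0.1   0.97  0.2   1.3  -0.21  0.89  0.29] t 14.35
```

Call:
step_arm:
  rows: [0.008,-0.03,-0.01,-9,0.016,-0.06,-0.01,-18,0.024,-0.09,-0.01,-27,0.033,-0.12,-0.01,-37,0.042,-0.15,0,-46,0.0486,-0.1654,0.012,-55.2,0.0486,-0.1654,0.012,-55.2,0.0486,-0.1654,0.03,-55.2,0.0486,-0.1654,0.046,-55.2,0.0486,-0.1654,0.046,-55.2,0.0486,-0.1654,0.046,-55.2]

```text
t: 15.72
ee_pos: [0.4804, 0.0009, 0.0769]
ee_rot: [0.232, 0.973, -0.0, 0.0]
force: [0.1, -0.3, -1.1]
grip_width: 0.0155
grasp_force: 49.2
```

```bash
python3 - <<'E'
from meas import *
im,d=shot('scene','s6')
cv2.imwrite('pics/c6.png',cv2.resize(im[170:260,280:400],None,fx=5,fy=5,interpolation=2)[:,:,::-1])
st=arm.observe(); g=st['ee_pos']
for z in (-.0374,-.0124): print(z,((pix('scene',g+[0,0,z])-[280,170])*5).round(1))
print('slit',((pix('scene',[.4796,.001,.03])-[280,170])*5).round(1), ((pix('scene',[.481,.0013,.03])-[280,170])*5).round(1))
go((.4796,.001,.066),63.3)
for q in slits('scene',im,[(.515,-.0166)]): print(q)
E
```

```text
-0.0374 [[303.1 206. ]]
-0.0124 [[303.9 171.8]]
slit [[303.7 218.4]] [[302.6 219.6]]
 shift [ 0.0007 -0.0003  0.011 ] roll -0.11 | now [0.4803 0.0009 0.077 ] yaw 63.19 w 0.0153 gf 49.2 F [-1.1 -0.3 -1.3] q [-0.04  0.84 -0.05  1.98  0.11  0.32  0.92] t 15.78
(array([ 0.51564825, -0.01613558]), np.float64(0.0533360244402498), np.float64(181.616191942724), array([ 0.47666377, -0.01723554]))
```

View pics/c6.png

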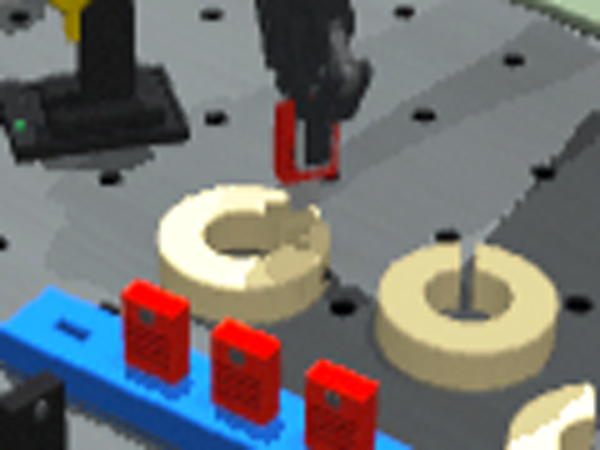

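The crop shows the held blade's shoulder edge at (308,178), directly over the slit (303,219). Descending with a force watch.

Call:
step_arm:
  rows: [0,0,0.004,0,0,0,0.008,0,0,0,0.012,0,0,0,0.015,0,0,0,0.015,0]

```text
t: 16.4
ee_pos: [0.4797, 0.001, 0.0611]
ee_rot: [0.231, 0.973, -0.0, -0.0]
force: [-0.8, 1.0, -1.2]
grip_width: 0.0157
grasp_force: 49.2
```

Call:
step_arm:
  rows: [0,0,0.004,0,0,0,0.008,0,0,0,0.012,0,0,0,0.016,0,0,0,0.019,0,0,0,0.0195,0,0,0,0.0195,0]

```text
t: 17.27
ee_pos: [0.4798, 0.001, 0.0422]
ee_rot: [0.231, 0.973, -0.0, 0.0]
force: [-2.6, 1.1, 14.1]
grip_width: 0.0155
grasp_force: 51.7
```

Call:
step_arm:
  rows: [0,0,0,0,0,0,0,0,0,0,0,0,0,0,0,0,0,0,-0.03,0,0,0,-0.08,0,0,0,-0.09,0,0,0,-0.09,0]
  gripper: 0.7

```text
t: 18.27
ee_pos: [0.48, 0.001, 0.1319]
ee_rot: [0.231, 0.973, 0.0, 0.0]
force: [-0.0, 0.6, -0.0]
grip_width: 0.0599
grasp_force: 0.0
```

```bash
python3 - <<'E'
from h import *
go((.642,.035,.14),8,'B')
E
```

```text
B shift [-0.1294  0.1033 -0.0079] roll 55.26 | now [0.48   0.001  0.1319] yaw 63.26 w 0.0599 gf 0.0 F [-0.   0.6 -0. ] q [-0.03  0.73 -0.07  1.94  0.1   0.47  0.93] t 18.27
```

Call:
step_arm:
  rows: [-0.03,0.02,-0.008,10,-0.06,0.045,-0.008,20,-0.09,0.07,-0.008,30,-0.12,0.095,-0.008,40,-0.1294,0.1033,-0.008,50,-0.1294,0.1033,-0.008,55.3,-0.1294,0.1033,-0.008,55.3,-0.1294,0.1033,-0.008,55.3]

```text
t: 19.27
ee_pos: [0.6416, 0.0349, 0.139]
ee_rot: [0.655, 0.755, -0.001, -0.0]
force: [-0.5, -0.5, -0.1]
grip_width: 0.0597
grasp_force: 0.0
```

```bash
python3 - <<'E'
from meas import *
go((.642,.035,.042),8,'B')
im,d=shot('scene','s7'); P=cloud('scene',d)
for a,c,mm in blobs(redmask(im),40):
    if 280<c[0]<420 and 190<c[1]<265: 
        p=P[mm]; print(a,c.round(1),'top',np.nanpercentile(p[:,2],97).round(4),np.nanmedian(p[p[:,2]>np.nanpercentile(p[:,2],97)-.006],0).round(4))
cv2.imwrite('pics/c7.png',cv2.resize(im[170:300,280:480],None,fx=4,fy=4,interpolation=2)[:,:,::-1])
for q in slits('scene',im,[(.4712,.1189),(.5253,.2537),(.4657,.3864)]): print(q)
E
```

```text
B shift [0.0001 0.0006 0.097 ] roll 0.09 | now [0.6416 0.0349 0.139 ] yaw 8.09 w 0.0597 gf 0.0 F [-0.5 -0.5 -0.1] q [-0.2   0.93  0.23  1.32 -0.23  0.91  0.22] t 19.27
176 [340.4 206.9] top 0.0816 [0.4847 0.0033 0.0803]
207 [311.  235.8] top 0.0814 [0.6444 0.0377 0.0795]
221 [328.9 243.9] top 0.0821 [0.6361 0.0971 0.08  ]
231 [347.6 252.5] top 0.0816 [0.628  0.1566 0.0799]
(array([0.47308773, 0.11804819]), np.float64(0.0534340427211643), np.float64(215.28952846649187), array([0.44125424, 0.09551756]))
(array([0.52638815, 0.25549572]), np.float64(0.05291331219488413), np.float64(219.77137749282795), array([0.49641263, 0.23054641]))
(array([0.4656913 , 0.38642208]), np.float64(0.05214913996833388), np.float64(156.1900080480979), array([0.43001062, 0.40216657]))
```

View pics/c7.png

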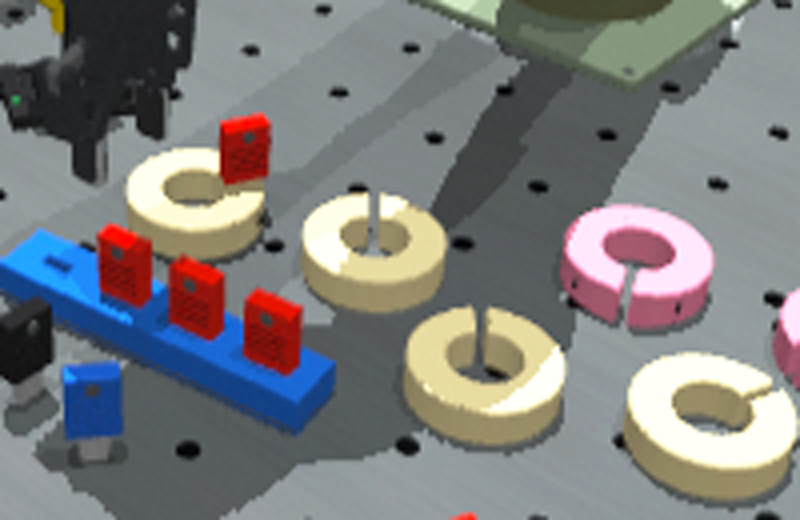

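The crop shows blade 1 home in collar 1 (245,148), with the other three collars unmoved. Picking up the second blade.

Call:
step_arm:
  rows: [0,0,0.04,0,0,0,0.08,0,0,0,0.097,0,0,0,0.097,0,0,0,0.097,0]

```text
t: 19.95
ee_pos: [0.6426, 0.035, 0.0443]
ee_rot: [0.656, 0.755, 0.001, 0.001]
force: [-0.2, -1.3, 0.8]
grip_width: 0.0603
grasp_force: 0.0
```

Call:
step_arm:
  rows: [0,0,0,0,0,0,0,0,0,0,0,0,0,0,0,0,0,0,0,0,0,0,0,0,0,0,0,0]
  gripper: 0

```text
t: 20.82
ee_pos: [0.642, 0.0351, 0.0433]
ee_rot: [0.656, 0.755, 0.0, 0.0]
force: [-0.5, 0.7, 4.6]
grip_width: 0.0153
grasp_force: 48.9
```

Call:
step_arm:
  rows: [0,0,-0.02,0,0,0,-0.05,0,0,0,-0.08,0,0,0,-0.09,0,0,0,-0.09,0]

```text
t: 21.45
ee_pos: [0.642, 0.0351, 0.1333]
ee_rot: [0.656, 0.755, 0.0, 0.0]
force: [0.4, -0.1, -0.8]
grip_width: 0.0156
grasp_force: 48.8
```

```bash
python3 - <<'E'
from meas import *
im,d=shot('scene','s8')
for q in slits('scene',im,[(.4712,.1189),(.5253,.2537),(.4657,.3864)]): print(q)
go((.4388,.0948,.076),-52,'C2')
E
```

```text
(array([0.47306891, 0.11765874]), np.float64(0.053560368705893834), np.float64(214.916568653528), array([0.44108944, 0.0953358 ]))
(array([0.52625441, 0.25544748]), np.float64(0.05283232292749304), np.float64(219.8209110201915), array([0.49630046, 0.23047227]))
(array([0.46571478, 0.38641732]), np.float64(0.052134175228275716), np.float64(156.17651576896557), array([0.43003781, 0.40217021]))
C2 shift [ 0.0872 -0.1926  0.0565] roll 59.96 | now [0.6416 0.0351 0.1324] yaw 7.96 w 0.0154 gf 48.8 F [-0.4  0.8 -1.7] q [-0.2   0.94  0.22  1.33 -0.23  0.89  0.22] t 21.5
```

Call:
step_arm:
  rows: [0.013,-0.03,0,10,0.027,-0.06,0,20,0.04,-0.09,0,30,0.054,-0.12,0,40,0.068,-0.15,0,50,0.081,-0.18,0,60,0.0872,-0.1926,0.02,60,0.0872,-0.1926,0.04,60,0.0872,-0.1926,0.0565,60,0.0872,-0.1926,0.0565,60,0.0872,-0.1926,0.0565,60]

```text
t: 22.88
ee_pos: [0.439, 0.0946, 0.0765]
ee_rot: [0.946, 0.325, -0.0, 0.0]
force: [-0.1, -0.5, -0.8]
grip_width: 0.0156
grasp_force: 49.2
```

```bash
python3 - <<'E'
from meas import *
go((.4388,.0948,.0615),-52,'C2')
E
```

```text
C2 shift [ 0.     -0.0003  0.015 ] roll -0.05 | now [0.439  0.0946 0.0765] yaw -52.05 w 0.0156 gf 49.2 F [-0.1 -0.5 -0.8] q [-0.44  0.85  0.28  2.09 -0.76  0.3  -0.42] t 22.88
```

Call:
step_arm:
  rows: [0,0,0.004,0,0,0,0.008,0,0,0,0.012,0,0,0,0.015,0,0,0,0.015,0]

```text
t: 23.5
ee_pos: [0.4389, 0.0947, 0.0611]
ee_rot: [0.946, 0.325, -0.0, 0.0]
force: [-0.0, 0.1, -1.2]
grip_width: 0.0154
grasp_force: 49.2
```

Call:
step_arm:
  rows: [0,0,0.004,0,0,0,0.008,0,0,0,0.012,0,0,0,0.016,0,0,0,0.018,0,0,0,0.0187,0,0,0,0.0187,0]

```text
t: 24.38
ee_pos: [0.439, 0.0947, 0.0432]
ee_rot: [0.946, 0.325, 0.0, -0.0]
force: [-2.9, -1.5, 20.0]
grip_width: 0.0156
grasp_force: 52.4
```

Home. Releasing and moving to blade C.

Call:
step_arm:
  rows: [0,0,0,0,0,0,0,0,0,0,0,0,0,0,0,0,0,0,-0.03,0,0,0,-0.08,0,0,0,-0.09,0,0,0,-0.09,0]
  gripper: 0.7

```text
t: 25.38
ee_pos: [0.4391, 0.095, 0.1327]
ee_rot: [0.946, 0.326, 0.0, 0.0]
force: [1.0, -0.7, -0.5]
grip_width: 0.0598
grasp_force: 0.0
```

```bash
python3 - <<'E'
from meas import *
go((.6334,.0946,.14),8,'C')
im,d=shot('scene','s9'); P=cloud('scene',d)
for a,c,mm in blobs(redmask(im),40):
    if 280<c[0]<420 and 190<c[1]<265: 
        p=P[mm]; print(a,c.round(1),'top',np.nanpercentile(p[:,2],97).round(4),np.nanmedian(p[p[:,2]>np.nanpercentile(p[:,2],97)-.006],0).round(4))
E
```

```text
C shift [ 0.1528  0.12   -0.0072] roll -60.0 | now [0.4391 0.095  0.1327] yaw -52.0 w 0.0598 gf 0.0 F [ 1.  -0.7 -0.5] q [-0.53  0.75  0.44  2.05 -0.68  0.48 -0.48] t 25.38
176 [340.4 206.9] top 0.0815 [0.4839 0.0028 0.0796]
106 [373.7 213.8] top 0.0831 [0.4409 0.0945 0.0803]
214 [328.8 243.7] top 0.0813 [0.6367 0.0968 0.0799]
227 [347.6 252.4] top 0.0816 [0.6279 0.1563 0.0796]
```

Call:
step_arm:
  rows: [0.03,0.025,-0.007,-10,0.06,0.05,-0.007,-20,0.09,0.07,-0.007,-30,0.12,0.095,-0.007,-40,0.15,0.118,-0.007,-50,0.1528,0.12,-0.007,-60,0.1528,0.12,-0.007,-60,0.1528,0.12,-0.007,-60]

```text
t: 26.42
ee_pos: [0.6328, 0.0941, 0.1389]
ee_rot: [0.658, 0.753, -0.0, -0.001]
force: [-0.2, -0.4, -0.1]
grip_width: 0.0597
grasp_force: 0.0
```

```bash
python3 - <<'E'
from h import *
go((.6334,.0946,.042),8,'C')
E
```

```text
C shift [0.0003 0.0008 0.0969] roll -0.28 | now [0.6328 0.0941 0.1389] yaw 7.72 w 0.0597 gf 0.0 F [-0.2 -0.4 -0.1] q [-0.3   0.93  0.25  1.34 -0.25  0.9   0.14] t 26.43
```

Call:
step_arm:
  rows: [0,0.0005,0.04,-0.2,0,0.0005,0.08,-0.2,0,0.0005,0.097,-0.2,0,0.0005,0.097,-0.2,0,0.0005,0.097,-0.2]

```text
t: 27.05
ee_pos: [0.6345, 0.0943, 0.0441]
ee_rot: [0.655, 0.755, 0.001, 0.001]
force: [-0.0, 0.2, 0.2]
grip_width: 0.0597
grasp_force: 0.0
```

Call:
step_arm:
  rows: [0,0,0,0,0,0,0,0,0,0,0,0,0,0,0,0,0,0,0,0,0,0,0,0,0,0,0,0]
  gripper: 0

```text
t: 27.92
ee_pos: [0.634, 0.0942, 0.0431]
ee_rot: [0.655, 0.756, 0.0, 0.0]
force: [-1.8, 0.6, 5.1]
grip_width: 0.0154
grasp_force: 48.7
```

Call:
step_arm:
  rows: [0,0,-0.02,0,0,0,-0.05,0,0,0,-0.08,0,0,0,-0.09,0,0,0,-0.09,0]

```text
t: 28.55
ee_pos: [0.6339, 0.0942, 0.1331]
ee_rot: [0.655, 0.756, 0.0, 0.0]
force: [0.5, -0.2, -1.9]
grip_width: 0.0157
grasp_force: 48.9
```

```bash
python3 - <<'E'
from meas import *
im,d=shot('scene','s10')
for q in slits('scene',im,[(.5253,.2537),(.4657,.3864)]): print(q)
im,d=shot('top','t10')
for q in slits('top',im,[(.5220,.2535),(.4622,.3862)]): print(q)
go((.4932,.2294,.076),-51.4,'C3')
E
```

```text
(array([0.52630959, 0.25445431]), np.float64(0.052211442993712824), np.float64(218.60188557757095), array([0.49583109, 0.230122  ]))
(array([0.46568646, 0.38642932]), np.float64(0.05216692273792991), np.float64(156.16261883781956), array([0.43001331, 0.40219087]))
(array([0.43028779, 0.19134442]), np.float64(0.04061553441990946), np.float64(168.186253011947), array([0.39211387, 0.19932892]))
(array([0.462193  , 0.38619357]), np.float64(0.05141598653874505), np.float64(197.9307435142782), array([0.42508725, 0.37418675]))
C3 shift [ 0.1537 -0.1195  0.0559] roll 59.56 | now [0.6334 0.0942 0.1318] yaw 8.16 w 0.0155 gf 48.9 F [ 0.2 -0.4 -1. ] q [-0.3   0.94  0.24  1.34 -0.25  0.89  0.15] t 28.65
```

Call:
step_arm:
  rows: [0.026,-0.02,0,10,0.05,-0.04,0,20,0.075,-0.06,0,30,0.1,-0.08,0,40,0.125,-0.1,0,50,0.1537,-0.1195,0,59.6,0.1537,-0.1195,0.02,59.6,0.1537,-0.1195,0.04,59.6,0.1537,-0.1195,0.056,59.6,0.1537,-0.1195,0.056,59.6,0.1537,-0.1195,0.056,59.6]

```text
t: 30.02
ee_pos: [0.4939, 0.2293, 0.077]
ee_rot: [0.944, 0.33, 0.0, 0.0]
force: [-0.3, 0.2, -1.1]
grip_width: 0.0157
grasp_force: 49.1
```

```bash
python3 - <<'E'
from meas import *
go((.4934,.2294,.0615),-51.4,'C3')
E
```

```text
C3 shift [-0.0003 -0.0004  0.0155] roll -0.05 | now [0.4939 0.2293 0.077 ] yaw -51.45 w 0.0157 gf 49.1 F [-0.3  0.2 -1.1] q [-0.73  0.95  0.46  1.76 -0.69  0.6  -0.74] t 30.02
```

Call:
step_arm:
  rows: [0,0,0.004,0,0,0,0.008,0,0,0,0.012,0,0,0,0.0155,0,0,0,0.0155,0]

```text
t: 30.65
ee_pos: [0.4936, 0.2293, 0.0608]
ee_rot: [0.944, 0.33, -0.0, 0.0]
force: [-0.3, 0.1, -0.4]
grip_width: 0.0159
grasp_force: 49.1
```

Call:
step_arm:
  rows: [0,0,0.004,0,0,0,0.008,0,0,0,0.012,0,0,0,0.016,0,0,0,0.0178,0,0,0,0.0185,0,0,0,0.0185,0]

```text
t: 31.52
ee_pos: [0.4937, 0.2293, 0.043]
ee_rot: [0.944, 0.33, 0.0, -0.0]
force: [-2.0, -0.8, 9.7]
grip_width: 0.0156
grasp_force: 50.9
```

Call:
step_arm:
  rows: [0,0,0.0005,0,0,0,0.0005,0,0,0,0,0,0,0,0,0,0,0,-0.03,0,0,0,-0.08,0,0,0,-0.09,0,0,0,-0.09,0]
  gripper: 0.7

```text
t: 32.52
ee_pos: [0.4937, 0.2296, 0.1327]
ee_rot: [0.944, 0.33, 0.0, -0.0]
force: [-1.0, 0.6, -0.8]
grip_width: 0.0598
grasp_force: 0.0
```

```bash
python3 - <<'E'
from meas import *
go((.6253,.154,.14),8,'D')
im,d=shot('scene','s11'); P=cloud('scene',d)
for a,c,mm in blobs(redmask(im),40):
    if 280<c[0]<440 and 190<c[1]<275: 
        p=P[mm]; print(a,c.round(1),'top',np.nanpercentile(p[:,2],97).round(4),np.nanmedian(p[p[:,2]>np.nanpercentile(p[:,2],97)-.006],0).round(4))
E
```

```text
D shift [ 0.0557  0.1411 -0.0072] roll -59.43 | now [0.4937 0.2296 0.1327] yaw -51.43 w 0.0598 gf 0.0 F [-1.   0.6 -0.8] q [-0.76  0.87  0.54  1.72 -0.63  0.73 -0.79] t 32.52
176 [340.4 206.9] top 0.0813 [0.4838 0.0024 0.0795]
106 [373.7 213.8] top 0.0828 [0.4421 0.0958 0.0804]
136 [401.  242.1] top 0.0816 [0.4985 0.2309 0.08  ]
228 [347.6 252.4] top 0.0812 [0.6278 0.1566 0.0796]
```

Call:
step_arm:
  rows: [0.011,0.028,-0.007,-10,0.022,0.056,-0.007,-20,0.033,0.085,-0.007,-30,0.045,0.113,-0.007,-40,0.0557,0.1411,-0.007,-50,0.0557,0.1411,-0.007,-59.4,0.0557,0.1411,-0.007,-59.4,0.0557,0.1411,-0.007,-59.4]

```text
t: 33.58
ee_pos: [0.6248, 0.154, 0.1389]
ee_rot: [0.658, 0.753, -0.0, -0.0]
force: [0.0, -0.3, 0.3]
grip_width: 0.06
grasp_force: 0.0
```

```bash
python3 - <<'E'
from h import *
go((.6253,.154,.042),8,'D')
E
```

```text
D shift [-0.0001  0.0006  0.0969] roll -0.24 | now [0.6248 0.154  0.1389] yaw 7.76 w 0.06 gf 0.0 F [ 0.  -0.3  0.3] q [-0.4   0.94  0.26  1.32 -0.26  0.92  0.05] t 33.58
```

Call:
step_arm:
  rows: [0,0.0003,0.04,-0.2,0,0.0003,0.08,-0.2,0,0.0003,0.097,-0.2,0,0.0003,0.097,-0.2,0,0.0003,0.097,-0.2]

```text
t: 34.2
ee_pos: [0.6262, 0.154, 0.044]
ee_rot: [0.655, 0.756, 0.001, 0.001]
force: [0.1, 0.2, 0.1]
grip_width: 0.0598
grasp_force: 0.0
```

Call:
step_arm:
  rows: [0,0,0,0,0,0,0,0,0,0,0,0,0,0,0,0,0,0,0,0,0,0,0,0,0,0,0,0]
  gripper: 0

```text
t: 35.08
ee_pos: [0.6257, 0.1538, 0.0431]
ee_rot: [0.655, 0.756, 0.0, 0.0]
force: [-1.8, -0.0, 6.1]
grip_width: 0.0153
grasp_force: 48.8
```

Call:
step_arm:
  rows: [0,0,-0.02,0,0,0,-0.05,0,0,0,-0.08,0,0,0,-0.09,0,0,0,-0.09,0]

```text
t: 35.7
ee_pos: [0.6256, 0.1539, 0.1331]
ee_rot: [0.655, 0.756, 0.0, 0.0]
force: [-0.4, 0.7, -1.3]
grip_width: 0.0157
grasp_force: 48.8
```

```bash
python3 - <<'E'
from meas import *
im,d=shot('scene','s12')
for q in slits('scene',im,[(.4657,.3864)]): print(q)
P=cloud('scene',d)
for a,c,mm in blobs(redmask(im),40):
    if 280<c[0]<480 and 180<c[1]<275: print(a,c.round(1))
cv2.imwrite('pics/c8.png',cv2.resize(im[150:310,280:500],None,fx=3.6,fy=3.6,interpolation=2)[:,:,::-1])
im,d=shot('top','t12')
for q in slits('top',im,[(.4622,.3862)]): print(q)
go((.428,.4013,.078),67.3,'C4')
E
```

```text
(array([0.46576425, 0.38638428]), np.float64(0.05217443428234114), np.float64(156.14872720740945), array([0.43009492, 0.40215447]))
107 [373.8 213.9]
109 [352.1 226.9]
141 [401.1 242.2]
(array([0.45820683, 0.38298802]), np.float64(0.0592794408804126), np.float64(16.216704381650256), array([0.49565511, 0.39387959]))
C4 shift [ 0.273  -0.1599  0.0539] roll -59.14 | now [0.6251 0.1538 0.1318] yaw 8.16 w 0.0153 gf 48.8 F [ 0.2  0.2 -0.9] q [-0.4   0.95  0.26  1.33 -0.27  0.9   0.06] t 35.8
```

View pics/c8.png

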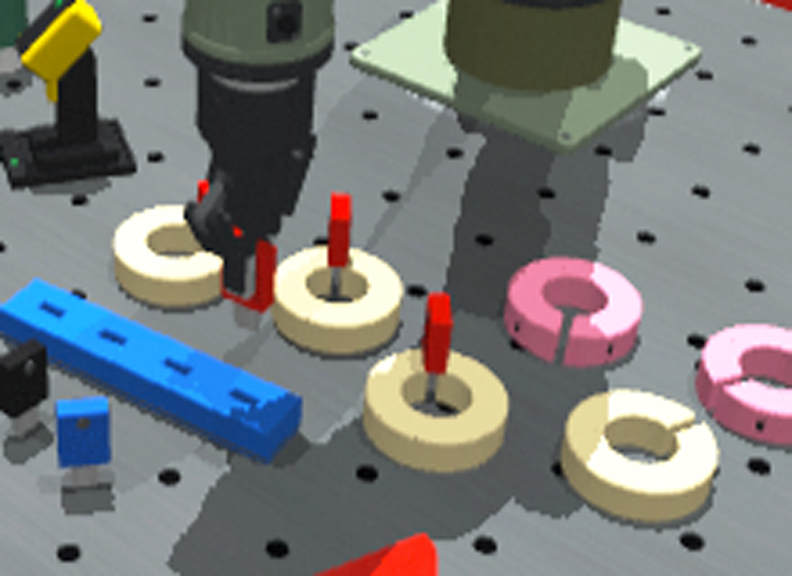

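The crop shows blades in collars 2 and 3 (340,230 and 437,335), the last blade held at (255,275), and the fourth collar with its slit at (680,425), unmoved.

Call:
step_arm:
  rows: [0.03,-0.018,0,-6,0.065,-0.038,0,-13,0.1,-0.058,0,-20,0.14,-0.08,0,-28,0.18,-0.105,0,-36,0.22,-0.13,0,-45,0.25,-0.147,0,-52,0.273,-0.16,0,-59.1,0.273,-0.16,0.02,-59.1,0.273,-0.16,0.054,-59.1,0.273,-0.16,0.054,-59.1,0.273,-0.16,0.054,-59.1]

```text
t: 37.3
ee_pos: [0.4285, 0.4014, 0.0792]
ee_rot: [0.197, 0.98, 0.0, 0.0]
force: [0.1, -0.1, -0.0]
grip_width: 0.0156
grasp_force: 48.9
```

```bash
python3 - <<'E'
from meas import *
go((.428,.4013,.0615),67.2,'C4')
E
```

```text
C4 shift [ 0.0004 -0.0003  0.0177] roll 0.06 | now [0.4285 0.4014 0.0792] yaw 67.26 w 0.0156 gf 48.9 F [ 0.1 -0.1 -0. ] q [-0.82  0.93  0.02  1.59 -0.03  0.62  0.4 ] t 37.3
```

Call:
step_arm:
  rows: [0,0,0.005,0,0,0,0.01,0,0,0,0.014,0,0,0,0.0175,0,0,0,0.0175,0]

```text
t: 37.92
ee_pos: [0.4283, 0.4012, 0.0608]
ee_rot: [0.197, 0.98, -0.0, -0.0]
force: [0.6, -0.2, -0.3]
grip_width: 0.0156
grasp_force: 48.9
```

Call:
step_arm:
  rows: [0,0,0.004,0,0,0,0.008,0,0,0,0.012,0,0,0,0.016,0,0,0,0.018,0,0,0,0.0187,0,0,0,0.0187,0]

```text
t: 38.8
ee_pos: [0.4283, 0.4013, 0.043]
ee_rot: [0.197, 0.98, -0.0, 0.0]
force: [-4.4, -3.5, 12.6]
grip_width: 0.0159
grasp_force: 51.2
```

Call:
step_arm:
  rows: [0,0,0,0,0,0,0,0,0,0,0,0,0,0,0,0,0,0,-0.03,0,0,0,-0.08,0,0,0,-0.14,0,0,0,-0.17,0,0,0,-0.17,0]
  gripper: 0.7

```text
t: 39.92
ee_pos: [0.4289, 0.4018, 0.2144]
ee_rot: [0.197, 0.98, 0.001, 0.001]
force: [0.2, 0.4, 0.0]
grip_width: 0.0598
grasp_force: 0.0
```

```bash
python3 - <<'E'
from meas import *
go((.44,.1,.27),62,'via'); go((.4557,-.2106,.25),57.5,'scanner')
im,d=shot('scene','s13'); P=cloud('scene',d)
for a,c,mm in blobs(redmask(im),30):
    if 280<c[0]<500 and 190<c[1]<290: 
        p=P[mm]; print(a,c.round(1),'top',np.nanpercentile(p[:,2],97).round(4),np.nanmedian(p[p[:,2]>np.nanpercentile(p[:,2],97)-.006],0).round(4))
cv2.imwrite('pics/c9.png',cv2.resize(im[180:300,300:500],None,fx=4,fy=4,interpolation=2)[:,:,::-1])
E
```

```text
via shift [-0.127  -0.2739 -0.0563] roll 5.26 | now [0.4289 0.4018 0.2144] yaw 67.26 w 0.0598 gf 0.0 F [0.2 0.4 0. ] q [-0.83  0.75  0.04  1.47 -0.03  0.93  0.39] t 39.92
scanner shift [-0.2615 -0.5543 -0.037 ] roll 9.76 | now [0.4289 0.4018 0.2144] yaw 67.26 w 0.0598 gf 0.0 F [0.2 0.4 0. ] q [-0.83  0.75  0.04  1.47 -0.03  0.93  0.39] t 39.92
176 [340.4 206.9] top 0.0812 [0.4856 0.0029 0.0795]
112 [378.1 216.1] top 0.0812 [0.445  0.1137 0.0799]
137 [401.1 242.1] top 0.082 [0.4986 0.2316 0.0798]
247 [471.8 259.4] top 0.0812 [0.4309 0.4027 0.079 ]
```

View pics/c9.png

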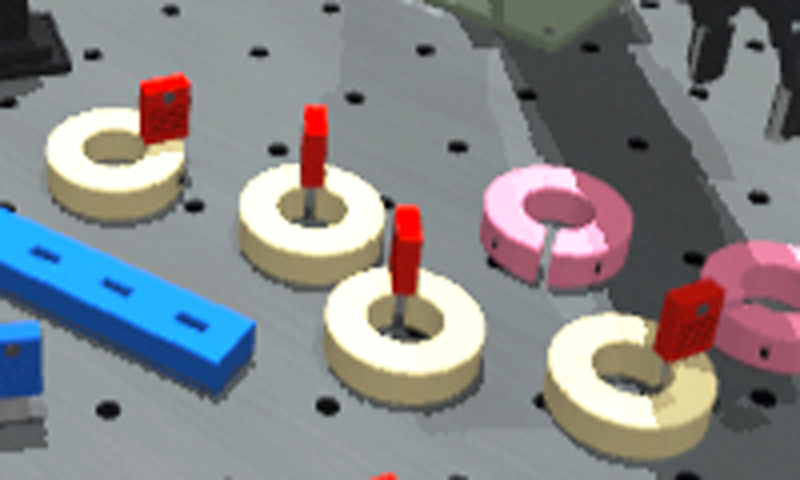

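Collar 2, with its blade still in it (crop 315,150), has been knocked about 18 mm. All four blades look seated, but I'll check that one numerically from the scanner position.

Call:
step_arm:
  rows: [-0.025,-0.054,-0.03,1,-0.05,-0.108,-0.056,2,-0.076,-0.162,-0.056,3,-0.1,-0.216,-0.056,4,-0.127,-0.27,-0.056,5,-0.15,-0.32,-0.056,6,-0.175,-0.37,-0.056,7,-0.2,-0.42,-0.056,8,-0.225,-0.475,-0.05,9,-0.25,-0.53,-0.04,9.8,-0.2615,-0.5543,-0.037,9.8,-0.2615,-0.5543,-0.037,9.8]
  gripper: 1

```text
t: 41.48
ee_pos: [0.4545, -0.2127, 0.248]
ee_rot: [0.282, 0.96, -0.0, -0.001]
force: [0.7, 0.6, -0.1]
grip_width: 0.0854
grasp_force: 0.0
```

```bash
python3 - <<'E'
from meas import *
go((.4557,-.2106,.1236),57.5,'scanner')
for n in('scene','top'):
    im,d=shot(n,n+'14'); P=cloud(n,d)
    bl=[(c,np.nanpercentile(P[mm][:,2],[4,97]),np.nanmedian(P[mm][P[mm][:,2]>.076],0)) for a,c,mm in blobs(redmask(im),25)]
    for b in bl:
        if .4<b[2][0]<.52: print(n,b[0].round(1),b[1].round(4),b[2].round(4))
    for q in slits(n,im,[(.515,-.0166),(.475,.135),(.5253,.2537),(.4657,.3864)]): print(n,q[0].round(4),round(q[1],4),round(q[2],1),q[3].round(4))
cv2.imwrite('pics/c10.png',cv2.resize(np.load('top14.npz')['im'][180:260,160:360],None,fx=4,fy=4,interpolation=2)[:,:,::-1])
H=lambda f:hsv(np.load(f)['im'])
y=lambda H:np.argwhere((H[...,0]>20)&(H[...,0]<32)&(H[...,1]>180)&(H[...,2]>60)&(np.mgrid[0:400,0:640][0]<250)&(np.mgrid[0:400,0:640][0]>140)).mean(0)
print(y(H('scene0.npz')),y(H('scene14.npz')))
E
```

```text
scanner shift [-0.0002  0.0025  0.1244] roll -0.21 | now [ 0.4545 -0.2127  0.248 ] yaw 57.29 w 0.0854 gf 0.0 F [ 0.7  0.6 -0.1] q [ 0.36  0.58  0.03  1.72 -0.02  0.85  1.4 ] t 41.48
scene [340.5 207. ] [0.0349 0.0812] [0.4839 0.0035 0.0796]
scene [378.1 215.9] [0.0336 0.0825] [0.4421 0.113  0.0806]
scene [401.1 242.2] [0.0369 0.0822] [0.4994 0.2313 0.0797]
scene [471.8 259.5] [0.0351 0.0818] [0.4336 0.4017 0.0795]
scene [ 0.5188 -0.014 ] 0.0527 169.5 [ 0.4804 -0.0069]
scene [0.4733 0.1366] 0.0514 216.2 [0.4419 0.1135]
scene [0.5256 0.254 ] 0.0518 212.8 [0.4928 0.2329]
scene [0.4659 0.3864] 0.0519 160.4 [0.4292 0.3995]
top [238.5 217.1] [0.0448 0.082 ] [0.4956 0.2319 0.0795]
top [321.2 223.1] [0.0764 0.083 ] [0.4783 0.0015 0.0797]
top [176.1 240.9] [0.0392 0.0823] [0.427  0.3993 0.0796]
top [ 0.5136 -0.0157] 0.0514 161.0 [ 0.4768 -0.003 ]
top [0.4693 0.1361] 0.0514 224.9 [0.4417 0.1085]
top [0.522  0.2535] 0.0514 221.7 [0.4929 0.2276]
top [0.4623 0.3861] 0.0515 159.6 [0.4257 0.3997]
[161.99658703 296.40273038] [162.03092784 296.47079038]
  return np.nanmean(a, axis, out=out, keepdims=keepdims)
```

View pics/c10.png

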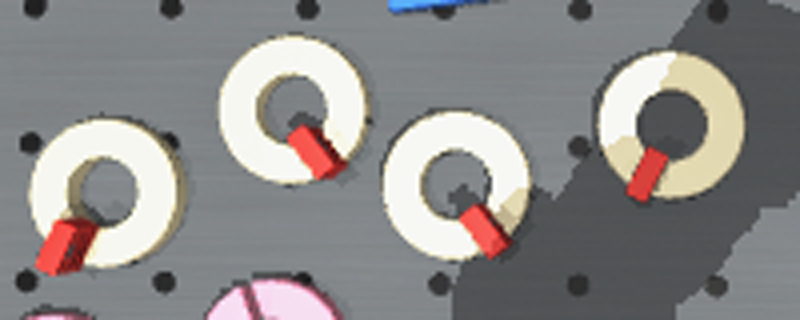

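All four blades are seated, and collar 2's blade moved along with its collar. Now the scanner.

Call:
step_arm:
  rows: [0,0.0025,0,-0.2,0,0.0025,0.04,-0.2,0,0.0025,0.08,-0.2,0,0.0025,0.11,-0.2,0,0.0025,0.1244,-0.2,0,0.0025,0.1244,-0.2,0,0.0025,0.1244,-0.2]

```text
t: 42.45
ee_pos: [0.457, -0.2086, 0.1257]
ee_rot: [0.278, 0.961, -0.0, 0.0]
force: [-0.4, -0.3, 0.9]
grip_width: 0.0853
grasp_force: 0.0
```

Call:
step_arm:
  rows: [0,0,0,0,0,0,0,0,0,0,0,0,0,0,0,0,0,0,0,0,0,0,0,0,0,0,0,0,0,0,0,0]
  gripper: 0.3

```text
t: 43.45
ee_pos: [0.4566, -0.2093, 0.1255]
ee_rot: [0.279, 0.96, -0.0, 0.0]
force: [-2.5, -0.9, 8.5]
grip_width: 0.0454
grasp_force: 51.0
```

Call:
step_arm:
  rows: [0,0,-0.02,0,0,0,-0.04,0,0,0,-0.08,0,0,0,-0.08,0,0,0,-0.08,0]

```text
t: 44.08
ee_pos: [0.4564, -0.2087, 0.2045]
ee_rot: [0.278, 0.96, 0.0, -0.0]
force: [0.3, 0.1, -1.9]
grip_width: 0.0455
grasp_force: 52.0
```

```bash
python3 - <<'E'
from h import *
T,W=aim((.6207,-.333,.0615)); print(T); go(T,80.6,'aim')
E
```

```text
[ 0.5071921  -0.31420889  0.16685281]
aim shift [-0.0994 -0.062   0.0376] roll -22.93 | now [ 0.4564 -0.2087  0.2045] yaw 57.67 w 0.0455 gf 52.0 F [ 0.3  0.1 -1.9] q [ 0.35  0.64  0.02  1.79 -0.02  0.72  1.39] t 44.08
```

Call:
step_arm:
  rows: [-0.02,-0.012,0,-5,-0.04,-0.025,0,-10,-0.06,-0.037,0,-15,-0.08,-0.05,0.01,-20,-0.0994,-0.062,0.025,-23,-0.0994,-0.062,0.0376,-23,-0.0994,-0.062,0.0376,-23,-0.0994,-0.062,0.0376,-23,-0.0994,-0.062,0.0376,-23]

```text
t: 45.2
ee_pos: [0.5077, -0.3142, 0.168]
ee_rot: [0.081, 0.997, -0.0, 0.0]
force: [0.1, -0.0, -2.2]
grip_width: 0.0454
grasp_force: 52.1
```

Call:
step_arm:
  rows: [0,0,0,0,0,0,0,0,0,0,0,0,0,0,0,0,0,0,0,0,0,0,0,0,0,0,0,0,0,0,0,0,0,0,0,0,0,0,0,0,0,0,0,0,0,0,0,0]

```text
t: 46.7
ee_pos: [0.5075, -0.3144, 0.1674]
ee_rot: [0.081, 0.997, -0.0, -0.0]
force: [0.8, 0.5, -2.0]
grip_width: 0.0452
grasp_force: 52.1
```

```bash
python3 - <<'E'
from h import *
T,W=aim((.6207,-.333,.0615)); go(T,80.6,'aim'); go((.4566,-.2093,.2055),57.6,'above'); go((.4566,-.2093,.1255),57.6,'in pad')
im,d=shot('scene','s15'); o=np.array([180,90])
print('win',(pix('scene',W)-o)*4,'label',(pix('scene',[.6207,-.333,.0615])-o)*4)
cv2.imwrite('pics/c11.png',cv2.resize(im[90:240,180:340],None,fx=4,fy=4,interpolation=2)[:,:,::-1])
E
```

```text
aim shift [0.0003 0.0001 0.0006] roll 0.07 | now [ 0.5075 -0.3144  0.1674] yaw 80.67 w 0.0452 gf 52.1 F [ 0.8  0.5 -2. ] q [ 0.55  0.82 -0.11  1.48  0.1   0.85  1.82] t 46.7
above shift [ 0.0673  0.0955 -0.0381] roll 23.07 | now [ 0.5075 -0.3144  0.1674] yaw 80.67 w 0.0452 gf 52.1 F [ 0.8  0.5 -2. ] q [ 0.55  0.82 -0.11  1.48  0.1   0.85  1.82] t 46.7
in pad shift [0.0673 0.0955 0.0419] roll 23.07 | now [ 0.5075 -0.3144  0.1674] yaw 80.67 w 0.0452 gf 52.1 F [ 0.8  0.5 -2. ] q [ 0.55  0.82 -0.11  1.48  0.1   0.85  1.82] t 46.7
win [[303.43297865 250.61221876]] label [[221.34604079 373.06064134]]
```

View pics/c11.png

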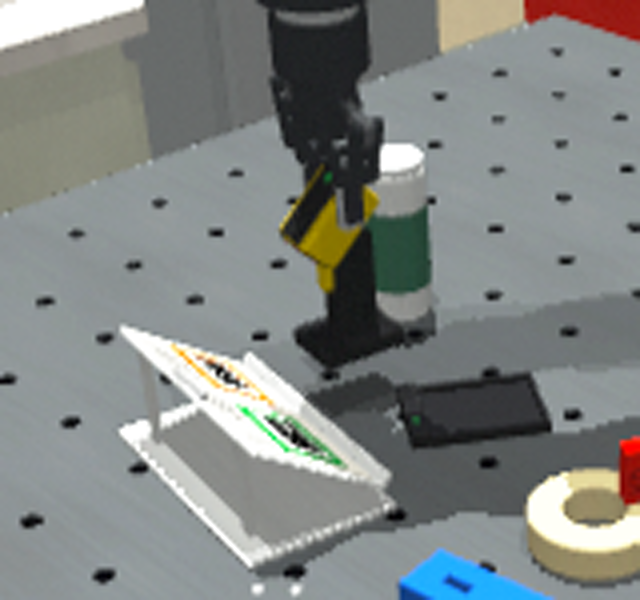

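The crop shows the scanner's nose (300,250) aimed at the orange label (221,373). The can is untouched and the pad at (475,410) is empty. Returning the scanner.

Call:
step_arm:
  rows: [0.013,0.019,-0.02,5,0.027,0.038,-0.038,10,0.04,0.058,-0.038,15,0.054,0.077,-0.038,20,0.0673,0.0955,-0.038,23,0.0673,0.0955,-0.038,23,0.0673,0.0955,-0.01,23,0.0673,0.0955,0.015,23,0.0673,0.0955,0.03,23,0.0673,0.0955,0.038,23,0.0673,0.0955,0.0415,23,0.0673,0.0955,0.042,23]

```text
t: 48.25
ee_pos: [0.4567, -0.2094, 0.1257]
ee_rot: [0.278, 0.96, -0.0, 0.0]
force: [-0.1, 1.2, -2.0]
grip_width: 0.0455
grasp_force: 52.5
```

Call:
step_arm:
  rows: [0,0,0,0,0,0,0,0,0,0,0,0,0,0,0,0,0,0,0,0,0,0,0,0,0,0,0,0]
  gripper: 1

```text
t: 49.12
ee_pos: [0.4566, -0.2093, 0.1254]
ee_rot: [0.278, 0.96, -0.0, -0.0]
force: [-0.7, -0.4, -0.5]
grip_width: 0.0855
grasp_force: 0.0
```

Call:
step_arm:
  rows: [0,0,-0.04,0,0,0,-0.09,0,0,0,-0.15,0,0,0,-0.18,0,0,0,-0.18,0,0,0,-0.18,0]

```text
t: 49.88
ee_pos: [0.4563, -0.2092, 0.3047]
ee_rot: [0.278, 0.96, -0.0, -0.001]
force: [0.4, -0.3, -0.9]
grip_width: 0.0852
grasp_force: 0.0
```

```bash
python3 - <<'E'
from meas import *
im,d=shot('scene','s16'); P=cloud('scene',d)
y=lambda H:np.argwhere((H[...,0]>20)&(H[...,0]<32)&(H[...,1]>180)&(H[...,2]>60)&(np.mgrid[0:400,0:640][0]<250)&(np.mgrid[0:400,0:640][0]>140)).mean(0)
print(y(hsv(np.load('scene0.npz')['im'])),y(hsv(im)))
for a,c,mm in blobs(redmask(im),40):
    if 280<c[0]<500 and 190<c[1]<350: print(a,c.round(1),np.nanpercentile(P[mm][:,2],97).round(4))
d0=np.abs(im.astype(int)-np.load('scene0.npz')['im']).max(2)
cv2.imwrite('pics/c12.png',cv2.resize(im[110:340,200:500],None,fx=2.6,fy=2.6,interpolation=2)[:,:,::-1])
E
```

```text
[161.99658703 296.40273038] [162.10309278 296.2371134 ]
174 [340.5 207. ] 0.0817
124 [378.  215.9] 0.0813
137 [401.1 242.1] 0.0821
243 [471.8 259.5] 0.0812
1022 [383.7 317.6] 0.0204
```

View pics/c12.png

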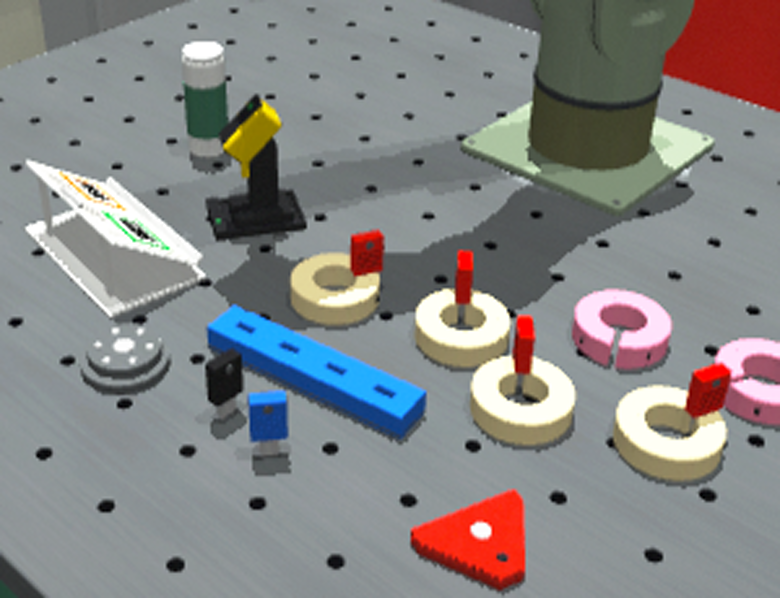

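The scanner is upright in its pad (crop 260,165). All four blades are home, and the can, flanges and magnet are in place. Handing in.

```bash
python3 -c "
from rig import arm
print(arm.close_job())"
```

```text
the job is handed in; nothing more can be done
None
```

I handed the job in at about 50 s: both labels were scanned, a blade is home in each of the four collars, the scanner is back upright in its pad, and the can, flanges and magnet were left where they were; the hand-in call returned no verdict.

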